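Turn the copper earth bar over a V-block stand and lay it in its saddles

TASK

Fit the long copper earth bar to the switchboard sub-plate. Draw it by its end out of the bar rack, lay it in both V-blocks of the sloping stand with its lower end against the stop and let go of it there, then take it again across its middle and lower it into the two saddles between the cheeks of the sub-plate, about centred between the cheeks, letting go only once it rests in both. Do not drop it on the bench, and leave the short bar, the screwdriver, the carton and the loose breaker where they are.

Things in the scene. Friction and masses are not known exactly. Their poses are not given: they have to be found in the camera images.
- bar_center (a point): Centre of the long round copper bar, 16 mm in diameter, 200 mm long, round ends, about 0.2 kg. z axis along the bar, towards its upper end at the start. It starts upright in one of the rack's two holes, on the hole's floor, 65 mm standing out above the rack (the short bar in the other hole stands out only 15 mm).
- rack: Fixed grey plastic block, 130 (its x) by 60 (its y) by 140 mm high, origin at the centre of its underside. Two vertical holes 18.5 mm wide and 135 mm deep in its top, 35 mm either way from the centre along its x axis. Which one holds the long bar varies.
- vee: Fixed sloping steel stand with two V-blocks. Origin: where the axis of a 16 mm bar lying in the V-blocks meets the stop plate at the low end, 70 mm above the bench. x runs up the slope along the bar, 35 degrees above level; y is level, across it; z square to the slope, up out of the grooves. A seated 200 mm bar has its centre at x = 100 mm. The stop is 40 mm wide, reaches 11 mm above the axis.
- cradle: Fixed switchboard sub-plate, origin at the bench, midway between its end cheeks. Its x axis runs along the bar's final place. The plate's top is 6 mm up. The upright cheeks, 86 mm high and 90 mm wide, have inner faces at x = -119 and +119 mm. A row of breakers fixed on the plate, up to 74 mm high, stands from y = -71 to -115 mm.
- short_bar_center (a point): Centre of the short copper bar (16 mm in diameter, 150 mm long), which stands in the rack's other hole. To be left there.
- driver: Screwdriver with a red handle, lying loose on the bench, 190 mm long. To be left alone.
- carton: Cardboard carton, 70 by 100 by 60 mm high, origin at the centre of its underside. To be left alone.
- module: Loose white breaker, 75 by 54 by 70 mm high, origin at the centre of its underside. To be left alone.
- vee_upper (a point): Middle of the upper V-block, on the seated bar's axis (axes as the stand's): x = 132.5 mm, filling 125 to 140 mm, so the seated bar stands out 60 mm above it; the lower V-block fills 18 to 34 mm. Grooves 90 degrees, mouths 37 mm wide reaching 7 mm above the axis, 49 mm wide outside. A bar let go in the grooves may stay or slide to the stop.
- vee_gap (a point): Point on the seated bar's axis in the free gap between the two V-blocks (x = 34 to 125 mm of the stand's frame); this point is at x = 87 mm. The deck is 42 mm below the axis here, so fingers fit round the bar. Axes as the stand's.
- cradle_seat (a point): Where the bar's centre must finally lie, 55 mm above the bench; axes as the sub-plate's. Two white saddles, 16 mm long, centred 75 mm either way along x, have 90 degree V-grooves open upward (mouths 37 mm wide, rims 62 mm above the bench, 49 mm wide outside). Either end of the bar may point either way.
Mind the look-alikes: they are no part of the job. What is shaped like the part that bears vee but green or yellow is not meant.

How it is judged:
By the outcome, as a careful person would: the job done as asked, in the order asked, and still so for the second after the job is handed in, with the robot touching nothing.
It also fails if it takes over 61 s, if anything falls off the work surface, if the arm or the gripper's body presses on something with over 40 N, if the wrist force passes 120 N, or if a joint passes its speed limit or range.

ROBOT

A 6-joint arm with a two-finger parallel gripper is mounted at the origin on the work surface. World frame = base frame: x ahead of the robot, y to its left, z up, the work surface at z = 0. Lengths are in m, angles in rad, forces in N, time in s.
With the tool pointing down it reaches from about 0.275 to 0.875 m from the base axis. Payload 12.5 kg.
Tool frame: the origin (TCP) lies where the fingers leave the gripper's body, on its centre line; the fingertips stand 73 mm ahead of it and the grasp point (between the pads) lies 54 mm ahead of it; y points along the fingers, z is the direction in which the jaws open and shut, and the axes are right-handed (so a half turn about y gives the same grasp; the last joint's range is limited). The gripper opens to 85 mm and grips with 20 to 120 N. Pads are 22 mm wide; open, the fingers measure 114 mm over their backs; the gripper's body (76 mm by 85 mm) begins 54 mm behind the grasp point. The pads swing forward as they close: fully open they stand 13 mm farther back than shut.
Start: joints at [-1.219, 0.351, 1.652, -0, 1.139, -0.085], TCP at [0.233, -0.498, 0.304] pointing down, gripper open.
Joint ranges: [-2.75, 2.75], [-0.79, 2.1], [0.01, 2.65], [-1.57, 4.71], [0.07, 3.14], [-2.87, 2.87]. Speed limits (rad/s): [2.22, 2.22, 2.79, 3.14, 3.14, 3.14].

INTERFACE

Orientations are given as a unit quaternion [w, x, y, z].
In Python, from rig import manip, cams gives the robot as it stands.
- The arm moves only by the shell command python3 -m jog 'ROWS' [FORCE]. ROWS is JSON, a list of rows, each a list of 3 entries, a list of its own where there are three numbers: the opening, from 0 (shut) to 1 (fully open), then the shift along the world's x, y, z in cm, then the turn, a rotation vector about the world's x, y, z in rad. A call has 1 to 20 rows; each row shifts and turns the commanded pose from where the row before left it; what a row does not reach is not made up. A row lasts 1/10 s, in which the tool goes at most 50 mm and 8.59 degrees, less where a joint would pass 70% of its speed; a pose out of reach is approached as far as the arm can. A call with a gripper value outside its range is refused whole. The fingers move at their own pace and stop on an object; FORCE is the grip in N (left out, the last holds). Time passes only in rows, so rows that do not move let the fingers close. It gives the time, the measured TCP pose, the force and the opening at its end, in the units of the state.
- manip.get_obs(): the state, without advancing time (a new reading comes with each control period).
- cams.capture(name): name is "scene" or "top"; returns the picture (420x560x3 uint8, red, green, blue); there is no depth.
- cams.calibration(name): a dict with "fov_y" (degrees; the focal length in pixels is half the picture's height over the tangent of half this angle, whatever the lens; pixels are square), "cx", "cy" (the principal point, pixels), "world_from_camera" (4x4, takes a point from camera to world coordinates). Camera axes: x right, y up, looking along -z (the intrinsics and any distortion apply to the point x, -y, -z); pixel columns grow to the right and rows downward; lengths in m; the calibration is good to about 2 mm. A picture is of the moment at which its call begins. calibration takes no time and is no camera call.
- manip.job_done(): hands the job in, once; it reports no verdict.
The state is a dict: "time": time; "qpos": joint angles; "dq": joint speeds; "tau": joint torques, N m; "eef_pos": TCP position; "tcp_rot": TCP orientation; "contact_force": force on the tool from outside, world axes, zero at the start; "wrist_torque": the same for the moment, N m; "grip_width": finger opening in m.
Only numpy, scipy, OpenCV 4.12 (cv2) and the standard library are available. Lean on these libraries where they do the work, as an engineer would, in place of code of your own. Each camera call takes 0.05 s, during which the arm holds its last target.

## Working session

There is one attempt and no reset: what is moved stays moved. The work goes in short steps, Python scripts to look and compute and a shell command to move; the robot and the scene stay as the last step left them, time stands still between calls to the robot, and variables do not carry over. Pictures are saved under pics/ and viewed, and the job is handed in when it is done.

```bash
ls -R . | head -50; mkdir -p pics; python3 - <<'E'
from rig import manip,cams
import cv2
print(manip.get_obs())
for n in("scene","top"):
    im=cams.capture(n); cv2.imwrite(f"pics/{n}0.png",im[:,:,::-1]); print(n,cams.calibration(n))
E
```

```text
.:
pics

./pics:
{'time': 0.0, 'qpos': array([-1.21860343e+00,  3.51248981e-01,  1.65243891e+00, -2.35058298e-05,
        1.13912921e+00, -8.46342494e-02]), 'dq': array([-0.00044407,  0.00075407, -0.00176232, -0.00032277, -0.00093969,
        0.00091521]), 'tau': array([-1.06794789e-03, -5.06096041e+01, -2.91408098e+01, -2.07560615e-04,
        4.46120117e-03, -2.59399201e-06]), 'eef_pos': array([ 0.23259983, -0.49811034,  0.30334576]), 'tcp_rot': array([ 0.15315487, -0.15328531,  0.69073479, -0.68987872]), 'contact_force': array([-0.24916994, -0.16985032,  0.51509647]), 'wrist_torque': array([ 0.02017575,  0.00284187, -0.02020654]), 'grip_width': 0.08527285593847465}
scene {'fov_y': 48.04608375408711, 'cx': 276.7022205206996, 'cy': 202.3890457548521, 'world_from_camera': array([[-0.70566816, -0.39938459,  0.58525584,  1.30425101],
       [ 0.70853997, -0.39556414,  0.58438012,  0.76928799],
       [-0.00188619,  0.8270556 ,  0.56211696,  0.93462683],
       [ 0.        ,  0.        ,  0.        ,  1.        ]])}
top {'fov_y': 51.00920065014624, 'cx': 281.69658664279945, 'cy': 206.4185477217892, 'world_from_camera': array([[-0.01024625,  0.98060874, -0.19570775,  0.2113929 ],
       [-0.99993581, -0.01099457, -0.00273766, -0.09531192],
       [-0.0048363 ,  0.19566713,  0.98065844,  1.41812013],
       [ 0.        ,  0.        ,  0.        ,  1.        ]])}
```

View pics/scene0.png

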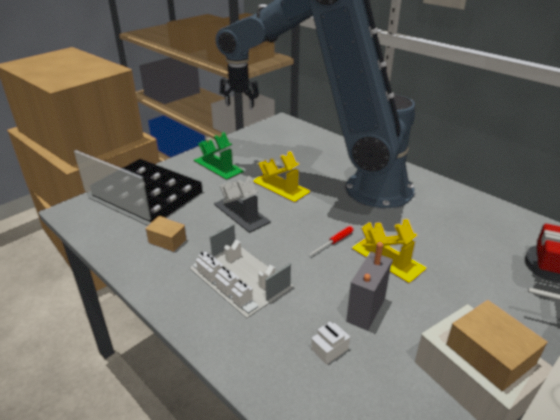

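View pics/top0.png

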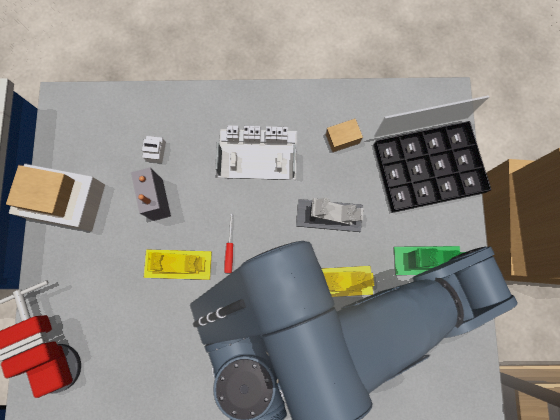

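```bash
cat > h.py <<'E'
import numpy as np,cv2
from rig import manip,cams
def K(n):
    c=cams.calibration(n); f=210/np.tan(np.radians(c['fov_y'])/2); return f,c['cx'],c['cy'],c['world_from_camera']
def ray(n,u,v):
    f,cx,cy,T=K(n); d=T[:3,:3]@np.array([(u-cx)/f,-(v-cy)/f,-1]); return T[:3,3],d/np.linalg.norm(d)
def plane(n,u,v,z):
    o,d=ray(n,u,v); return o+d*(z-o[2])/d[2]
def proj(n,P):
    f,cx,cy,T=K(n); p=T[:3,:3].T@(np.asarray(P,float)-T[:3,3]); return np.array([cx-f*p[0]/p[2],cy+f*p[1]/p[2]])
def tri(a,b):
    o1,d1=ray("scene",*a);o2,d2=ray("top",*b)
    A=np.c_[d1,-d2];s=np.linalg.lstsq(A,o2-o1,rcond=None)[0]
    p,q=o1+s[0]*d1,o2+s[1]*d2; return (p+q)/2,np.linalg.norm(p-q)
def crop(src,dst,x0,y0,x1,y1,s):
    im=cv2.imread(src)[y0:y1,x0:x1]; im=cv2.resize(im,None,fx=s,fy=s,interpolation=cv2.INTER_CUBIC)
    for x in range(-(-x0//10)*10,x1,10): cv2.putText(im,str(x),((x-x0)*s,8),0,.3,(0,0,255),1); cv2.line(im,((x-x0)*s,10),((x-x0)*s,14),(0,0,255),1)
    for y in range(-(-y0//10)*10,y1,10): cv2.putText(im,str(y),(0,(y-y0)*s+3),0,.3,(0,0,255),1)
    cv2.imwrite(dst,im)
E
python3 - <<'E'
from h import *
crop("pics/top0.png","pics/t_a.png",125,110,225,210,6)
crop("pics/top0.png","pics/t_b.png",205,110,375,235,4)
crop("pics/scene0.png","pics/s_a.png",300,220,440,370,4)
crop("pics/scene0.png","pics/s_b.png",180,160,310,320,3)
E
```

```text
(no output)
```

View pics/t_a.png

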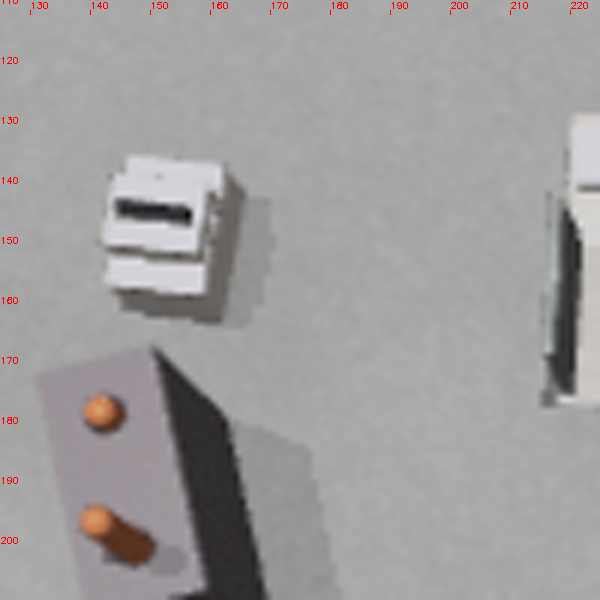

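View pics/t_b.png

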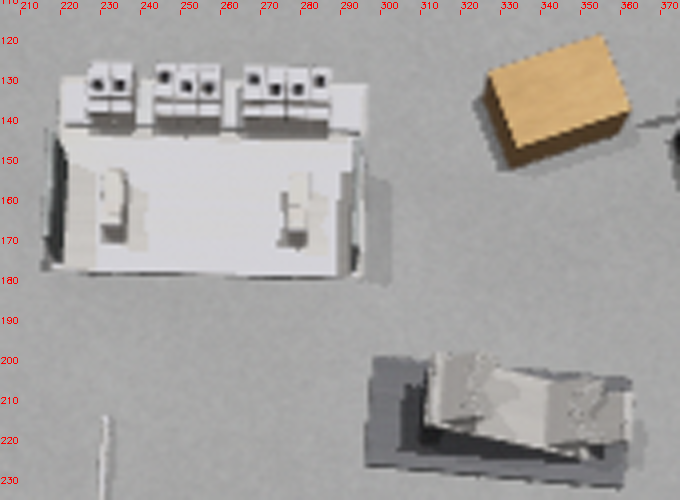

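View pics/s_a.png

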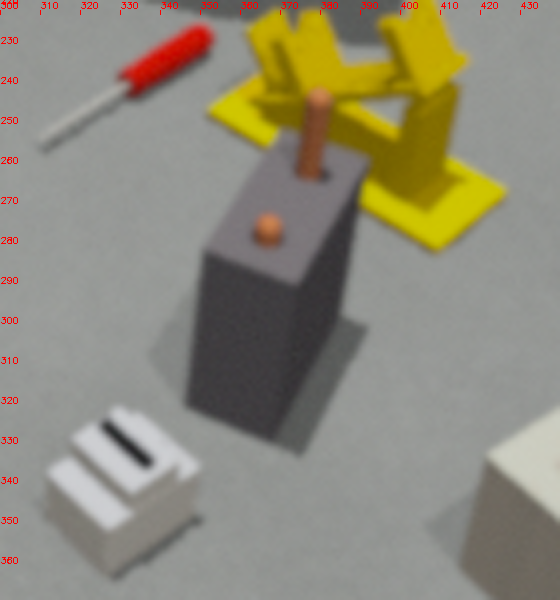

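View pics/s_b.png

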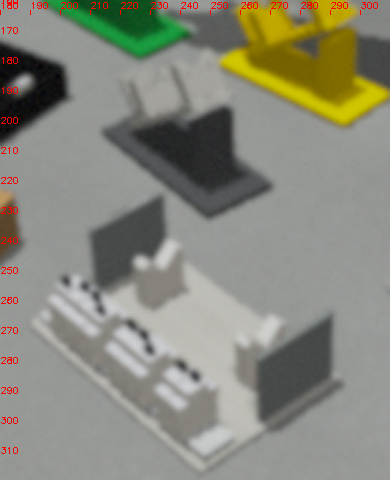

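```bash
python3 - <<'E'
from h import *
crop("pics/top0.png","pics/t_v.png",290,190,370,240,10)
crop("pics/scene0.png","pics/s_v.png",205,165,280,225,10)
crop("pics/top0.png","pics/t_c.png",210,120,300,185,8)
crop("pics/scene0.png","pics/s_c.png",185,220,300,315,6)
E
```

```text
(no output)
```

View pics/t_v.png

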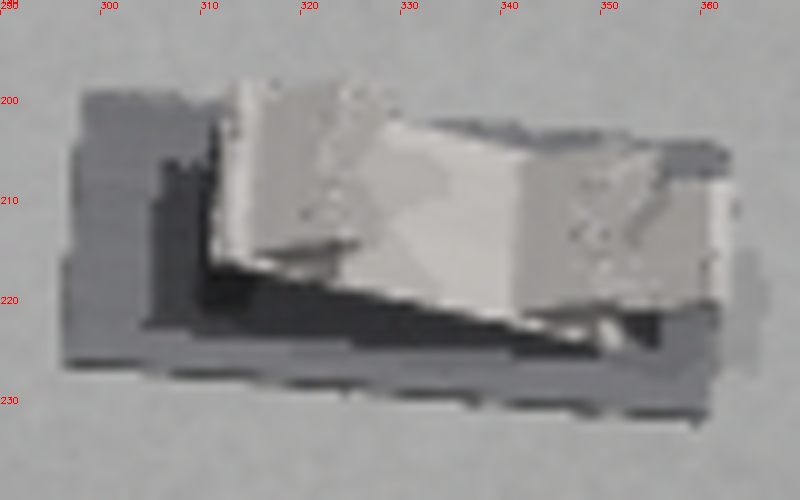

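View pics/s_v.png

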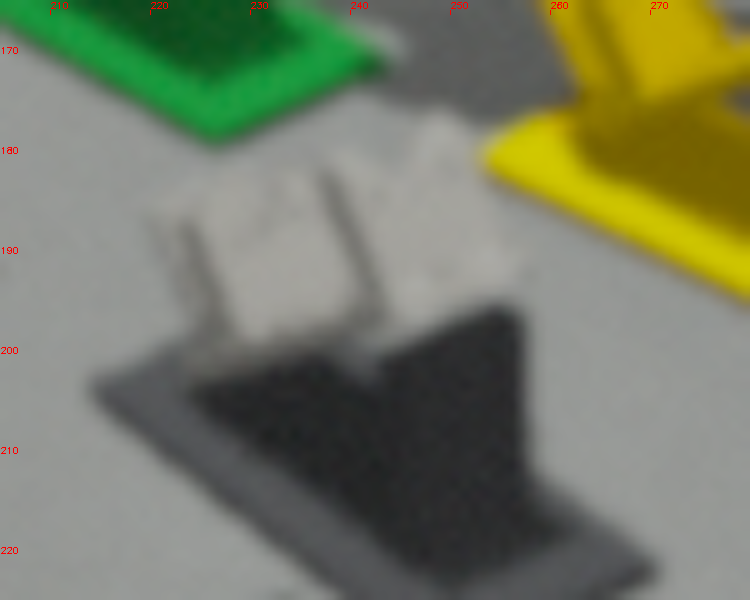

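View pics/t_c.png

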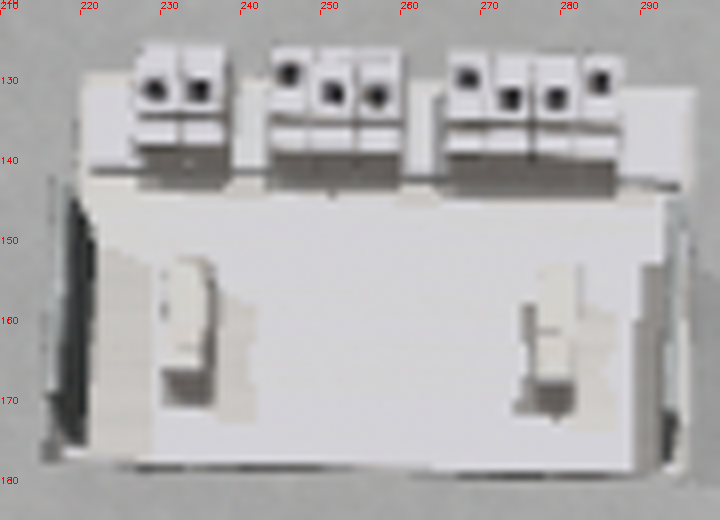

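View pics/s_c.png

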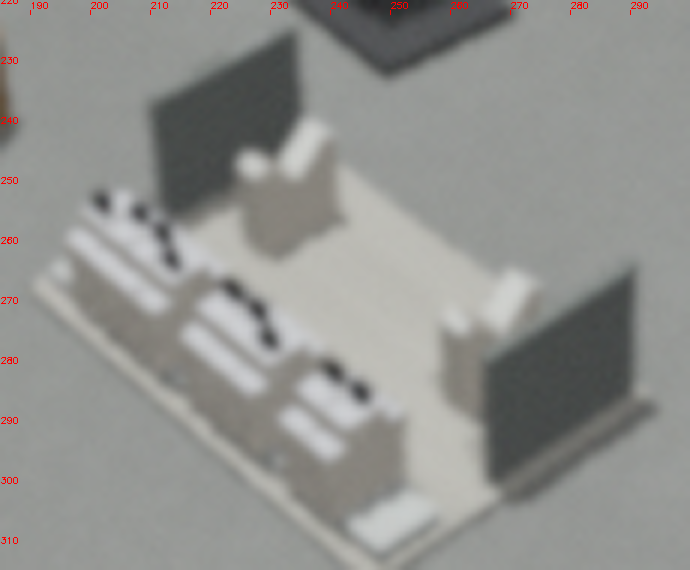

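```bash
python3 - <<'E'
from h import *
np.set_printoptions(precision=4,suppress=True)
p,e=tri((379.5,244.5),(140.3,196.8)); print("long tip",p,e)
p,e=tri((366.3,276.5),(142,178.5)); print("short tip",p,e)
print("tip plane z.205 center .197", plane("top",140.3,196.8,.200), plane("scene",379.5,244,.200))
for c in [(131.5,172.5),(151,168),(160,208.5)]: print("rack top",plane("top",*c,.14))
for c in [(351,282),(374,291),(392,259),(371,251.5)]: print("rack top s",plane("scene",*c,.14))
s=np.sin(np.radians(35));c=np.cos(np.radians(35))
def vz(x,z): return .07+x*s+z*c, x*c-z*s
for nm,a,b,x,z in [("up140",(315,198),(314.5,215),.14,.007),("lo34",(342,205),(341.3,221.5),.034,.007),("stop",(360.8,208),(360.6,220.5),0,.011)]:
    h,hor=vz(x,z); A=plane("top",*a,h);B=plane("top",*b,h); print(nm,A,B,(A+B)/2,"hor",hor,np.linalg.norm(A-B))
# scene: upper-block end
for nm,a,b in [("sad L",(233.3,152),(233.5,166.2)),("sad R",(279,153),(279,167.5))]:
    A=plane("top",*a,.062);B=plane("top",*b,.062); print(nm,A,B,(A+B)/2,np.linalg.norm(A-B))
E
```

```text
long tip [0.4876 0.311  0.1956] 0.0008015487269935155
short tip [0.5551 0.3264 0.1439] 0.0016636531060395816
tip plane z.205 center .197 [0.4868 0.3092 0.2   ] [0.4906 0.3129 0.2   ]
rack top [0.5757 0.3596 0.14  ]
rack top [0.5891 0.3014 0.14  ]
rack top [0.4642 0.2688 0.14  ]
rack top s [0.5924 0.31   0.14  ]
rack top s [0.5784 0.3668 0.14  ]
rack top s [0.452 0.333 0.14 ]
rack top s [0.4653 0.2777 0.14  ]
up140 [ 0.4874 -0.1897  0.156 ] [ 0.4367 -0.187   0.156 ] [ 0.462  -0.1884  0.156 ] hor 0.11066625114600154 0.05070722787213836
lo34 [ 0.4778 -0.2765  0.0952] [ 0.4266 -0.2724  0.0952] [ 0.4522 -0.2744  0.0952] hor 0.023836134451368403 0.05132714782564619
stop [ 0.4709 -0.3365  0.079 ] [ 0.4317 -0.3341  0.079 ] [ 0.4513 -0.3353  0.079 ] hor -0.006309340799861506 0.03927674763311979
sad L [0.6626 0.0626 0.062 ] [0.6151 0.0614 0.062 ] [0.6388 0.062  0.062 ] 0.047564065719427145
sad R [ 0.6575 -0.0846  0.062 ] [ 0.609  -0.0842  0.062 ] [ 0.6333 -0.0844  0.062 ] 0.04845979534184634
```

```bash
python3 - <<'E'
from h import *
im=cv2.imread("pics/top0.png")
c=im[194:236,294:368].astype(float); c=np.clip((c-40)*1.4,0,255).astype(np.uint8)
c=cv2.resize(c,None,fx=10,fy=10,interpolation=cv2.INTER_NEAREST)
for x in range(300,368,10): cv2.line(c,((x-294)*10,0),((x-294)*10,8),(0,0,255),1)
for y in range(200,236,10): cv2.line(c,(0,(y-194)*10),(8,(y-194)*10),(0,0,255),1)
cv2.imwrite("pics/t_v2.png",c)
E
```

```text
(no output)
```

View pics/t_v2.png

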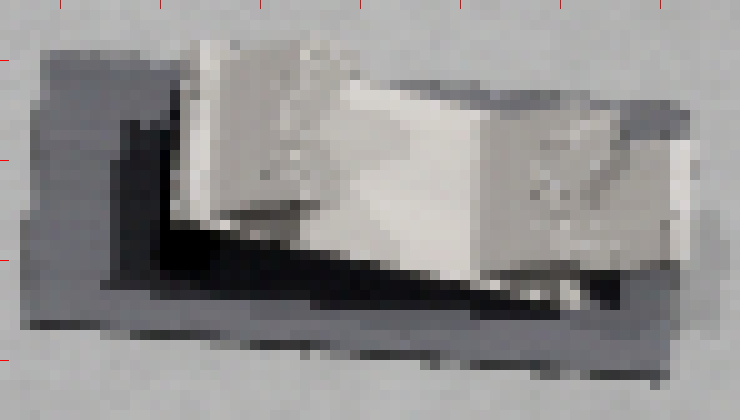

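```bash
python3 - <<'E'
from h import *
np.set_printoptions(precision=4,suppress=True)
s=np.sin(np.radians(35));c=np.cos(np.radians(35))
def vz(x,z): return .07+x*s+z*c, x*c-z*s
for nm,a,b,x,z in [("up140",(323.5,197.7),(323,214.3),.14,.007),("up125",(329.5,198.0),(329,214.5),.125,.007),("lo34",(351.5,204.5),(351,220.5),.034,.007),("stop",(360.8,208),(360.6,220.5),0,.011)]:
    h,hor=vz(x,z); A=plane("top",*a,h);B=plane("top",*b,h); print(nm,(A+B)/2,"hor",hor,np.linalg.norm(A-B))
for a,b in [((298,199),(363,204)),((296,226.8),(361,232))]:
    A=plane("top",*a,.008);B=plane("top",*b,.008);print("base",A,B,np.arctan2(*(A-B)[1::-1]),np.linalg.norm(A-B))
for cc in [(214,203),(250,232),(271,222)]: print("base scene",plane("scene",*cc,.008))
A=plane("top",361,232,.008); print(A)
# cradle edges
for cc in [(220,129),(295.5,130.5),(219,177.5),(292,178.7)]: print("plate top",plane("top",*cc,.006))
for cc in [(189.5,267),(247,314),(291,287)]: print("plate scene",plane("scene",*cc,.006))
# cheeks top at .086 
for cc in [(216.5,142),(295,144)]: print("cheek top",plane("top",*cc,.086))
# scene saddles
for nm,cc in [("cheekL top corner",(297,226)),("",(209,237)),("cheek2",(264,280)),("",(289,264))]: print(nm,plane("scene",*cc,.086))
E
```

```text
up140 [ 0.4632 -0.2133  0.156 ] hor 0.11066625114600154 0.049541675970466
up125 [ 0.464  -0.2317  0.1474] hor 0.09837897048166665 0.049571171180925966
lo34 [ 0.4542 -0.3038  0.0952] hor 0.023836134451368403 0.0497787089268472
stop [ 0.4513 -0.3353  0.079 ] hor -0.006309340799861506 0.03927674763311979
base [ 0.517  -0.1451  0.008 ] [ 0.4979 -0.3571  0.008 ] 1.4809061988548933 0.21289002214024194
base [ 0.425 -0.137  0.008] [ 0.4058 -0.3464  0.008 ] 1.4791124431110347 0.2102735469525009
base scene [ 0.4963 -0.347   0.008 ]
base scene [ 0.5192 -0.1357  0.008 ]
base scene [ 0.4342 -0.1262  0.008 ]
[ 0.4058 -0.3464  0.008 ]
plate top [0.7634 0.1152 0.006 ]
plate top [ 0.7549 -0.1408  0.006 ]
plate top [0.5933 0.1156 0.006 ]
plate top [ 0.5864 -0.1265  0.006 ]
plate scene [ 0.7543 -0.1402  0.006 ]
plate scene [0.7576 0.1134 0.006 ]
plate scene [0.6053 0.1266 0.006 ]
cheek top [0.6885 0.1137 0.086 ]
cheek top [ 0.6789 -0.1359  0.086 ]
cheekL top corner [0.4669 0.0185 0.086 ]
 [ 0.6847 -0.1264  0.086 ]
cheek2 [0.6961 0.1151 0.086 ]
 [0.6061 0.1184 0.086 ]
```

```bash
cat >> h.py <<'E'
from scipy.spatial.transform import Rotation as R
def Rm(q): return R.from_quat([q[1],q[2],q[3],q[0]])
def frame(ydir,zdir):
    y=np.array(ydir,float);y/=np.linalg.norm(y);z=np.array(zdir,float);z-=y*(z@y);z/=np.linalg.norm(z)
    return R.from_matrix(np.c_[np.cross(y,z),y,z])
def go(ydir,zdir,grasp,cur=None,tip=.054):
    """print moves from current pose to put the grasp point at grasp, fingers along ydir, jaw zdir (either sign)"""
    o=manip.get_obs(); p0,r0=(o['eef_pos'],Rm(o['tcp_rot'])) if cur is None else cur
    y=np.array(ydir,float);y/=np.linalg.norm(y)
    best=None
    for s in(1,-1):
        r=frame(ydir,s*np.array(zdir)); rv=(r*r0.inv()).as_rotvec(); 
        print(" jaw sign",s,"shift cm",np.round((np.array(grasp)-tip*y-p0)*100,2),"rot",np.round(rv,4),"deg",round(np.degrees(np.linalg.norm(rv)),1))
    return
def st():
    o=manip.get_obs(); r=Rm(o['tcp_rot']).as_matrix()
    print("t",round(o['time'],2),"q",np.round(o['qpos'],3),"tcp",np.round(o['eef_pos'],4),"y",np.round(r[:,1],3),"z",np.round(r[:,2],3),"grasp",np.round(o['eef_pos']+.054*r[:,1],4),"F",np.round(o['contact_force'],1),"w",round(o['grip_width'],4))
E
python3 - <<'E'
from h import *
st()
go((0,0,-1),(-.9959,.0907,0),(.488,.311,.276))
E
```

```text
t 0.1 q [-1.219  0.351  1.652  0.     1.139 -0.085] tcp [ 0.2326 -0.4982  0.3034] y [-0.     0.001 -1.   ] z [ 0.423 -0.906 -0.001] grasp [ 0.2326 -0.4981  0.2494] F [-1.  -0.3  0.1] w 0.0856
 jaw sign 1 shift cm [25.54 80.92  2.66] rot [-9.0000e-04  8.0000e-04 -2.0984e+00] deg 120.2
 jaw sign -1 shift cm [25.54 80.92  2.66] rot [-7.0000e-04 -8.0000e-04  1.0432e+00] deg 59.8
```

```bash
python3 -m jog '[[0.6,[1.28,4.05,0.3],[0,0,0.052]],[0.6,[1.28,4.05,0.3],[0,0,0.052]],[0.6,[1.28,4.05,0.3],[0,0,0.052]],[0.6,[1.28,4.05,0.3],[0,0,0.052]],[0.6,[1.28,4.05,0.3],[0,0,0.052]],[0.6,[1.28,4.05,0.3],[0,0,0.052]],[0.6,[1.28,4.05,0.3],[0,0,0.052]],[0.6,[1.28,4.05,0.3],[0,0,0.052]],[0.6,[1.28,4.05,0.3],[0,0,0.052]],[0.6,[1.28,4.05,0.3],[0,0,0.052]],[0.6,[1.28,4.05,0.3],[0,0,0.052]],[0.6,[1.28,4.05,0.3],[0,0,0.052]],[0.6,[1.28,4.05,0.3],[0,0,0.052]],[0.6,[1.28,4.05,0.3],[0,0,0.052]],[0.6,[1.28,4.05,0.3],[0,0,0.052]],[0.6,[1.28,4.05,0.3],[0,0,0.052]],[0.6,[1.28,4.05,0],[0,0,0.052]],[0.6,[1.28,4.05,0],[0,0,0.052]],[0.6,[1.28,4.05,0],[0,0,0.052]],[0.6,[1.28,4.05,0],[0,0,0.055]]]' 80
python3 - <<'E'
from h import *
st()
go((0,0,-1),(.9959,-.0907,0),(.488,.311,.276))
for n in("scene","top"):
    cv2.imwrite(f"pics/{n}1.png",cams.capture(n)[:,:,::-1])
crop("pics/top1.png","pics/t1.png",100,120,240,260,4)
crop("pics/scene1.png","pics/s1.png",300,130,440,330,3)
E
```

```text
time: 2.1
eef_pos: [0.4888, 0.3135, 0.3515]
tcp_rot: [0.477, -0.478, 0.522, -0.522]
contact_force: [0.0, -0.7, 0.7]
grip_width: 0.0513
t 2.1 q [ 0.49   0.364  1.512 -0.     1.266  0.579] tcp [0.4888 0.3135 0.3515] y [-0. -0. -1.] z [ 0.996 -0.088 -0.   ] grasp [0.4888 0.3134 0.2975] F [ 0.  -0.7  0.7] w 0.0513
 jaw sign 1 shift cm [-0.08 -0.25 -2.15] rot [ 0.0003 -0.0005 -0.0022] deg 0.1
 jaw sign -1 shift cm [-0.08 -0.25 -2.15] rot [8.0000e-04 5.0000e-04 3.1394e+00] deg 179.9
```

View pictures.

View pics/t1.png

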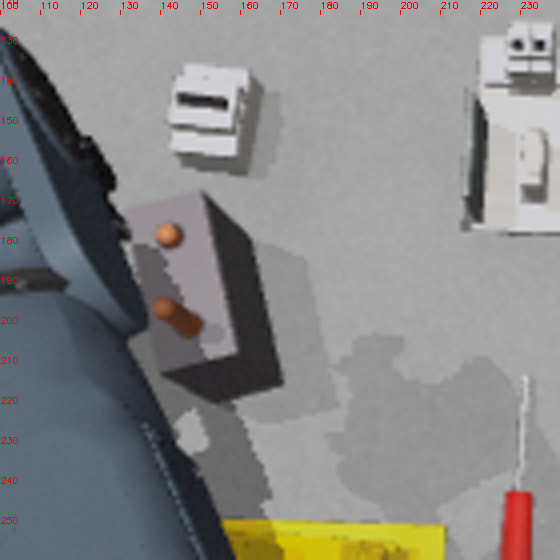

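View pics/s1.png

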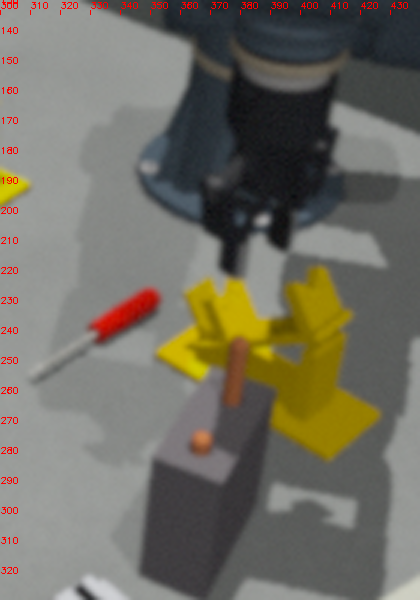

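```bash
python3 - <<'E'
from h import *
o=manip.get_obs(); r=Rm(o['tcp_rot']).as_matrix(); T=o['eef_pos']
st()
for d in (0,.054,.073):
  for s in(-.025,0,.025):
    P=T+d*r[:,1]+s*r[:,2]; print(d,s,proj("top",P).round(1),proj("scene",P).round(1))
E
```

```text
t 2.2 q [4.920e-01 3.670e-01 1.509e+00 1.000e-03 1.266e+00 5.780e-01] tcp [0.489  0.3152 0.3508] y [-0.001  0.    -1.   ] z [ 0.996 -0.086 -0.001] grasp [0.489  0.3152 0.2968] F [-1.8 -1.   0.3] w 0.0512
0 -0.025 [117.2 192.6] [395.7 188.7]
0 0 [118.7 182.9] [388.8 192.6]
0 0.025 [120.1 173.3] [381.7 196.5]
0.054 -0.025 [124.9 197.3] [392.5 208. ]
0.054 0 [126.2 188. ] [385.7 211.9]
0.054 0.025 [127.6 178.8] [378.8 216. ]
0.073 -0.025 [127.4 198.8] [391.4 214.5]
0.073 0 [128.7 189.7] [384.7 218.5]
0.073 0.025 [130.1 180.6] [377.8 222.6]
```

View pics/top1.png

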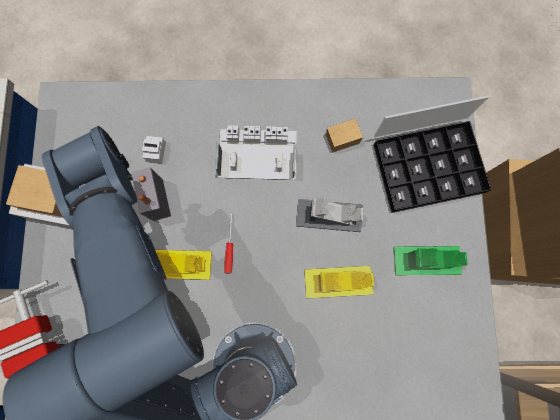

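```bash
python3 -m jog '[[0.6,[-0.1,-0.4,-1],[0,0,0]],[0.6,[0,0,-2],[0,0,0]],[0.6,[0,0,-2],[0,0,0]],[0.6,[0,0,-2],[0,0,0]],[0.6,[0,0,0],[0,0,0]]]' 80
python3 - <<'E'
from h import *
st()
cv2.imwrite("pics/scene2.png",cams.capture("scene")[:,:,::-1])
crop("pics/scene2.png","pics/s2.png",330,170,430,300,5)
print(proj("scene",(.488,.311,.205)),proj("scene",(.488,.311,.14)))
E
```

```text
time: 2.7
eef_pos: [0.4865, 0.3058, 0.2791]
tcp_rot: [0.474, -0.478, 0.523, -0.522]
contact_force: [0.7, 0.1, -0.2]
grip_width: 0.0511
t 2.7 q [ 0.48   0.423  1.61  -0.     1.114  0.573] tcp [0.4865 0.3058 0.2791] y [-0.005 -0.003 -1.   ] z [ 0.996 -0.092 -0.004] grasp [0.4863 0.3056 0.2251] F [ 0.7  0.1 -0.2] w 0.0511
[379.71143575 241.59352938] [376.60295188 261.63738195]
```

View pics/s2.png

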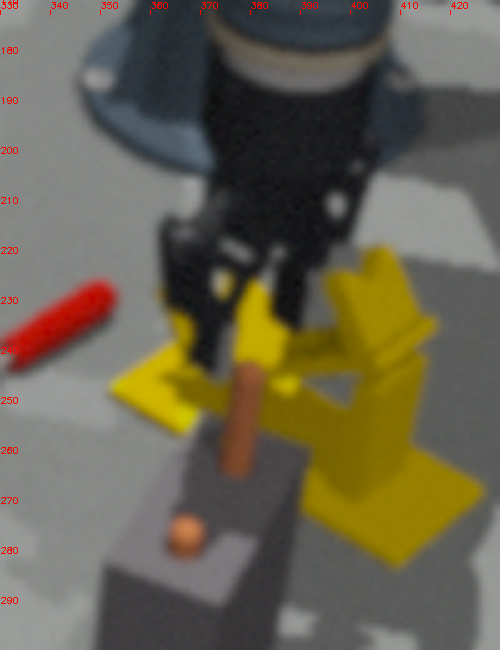

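```bash
python3 -m jog '[[0.6,[0.05,0.3,-0.5],[0,0,0]],[0.6,[0,0,-1.5],[0,0,0]],[0.6,[0,0,-1.5],[0,0,0]],[0.6,[0,0,-1.5],[0,0,0]],[0.6,[0,0,0],[0,0,0]],[0.6,[0,0,0],[0,0,0]]]' 80
python3 - <<'E'
from h import *
st()
cv2.imwrite("pics/scene3.png",cams.capture("scene")[:,:,::-1])
crop("pics/scene3.png","pics/s3.png",330,170,430,300,5)
E
```

```text
time: 3.35
eef_pos: [0.4885, 0.3107, 0.2328]
tcp_rot: [-0.477, 0.476, -0.522, 0.522]
contact_force: [0.4, -0.2, 0.8]
grip_width: 0.0512
t 3.35 q [ 0.486  0.483  1.643 -0.     1.015  0.577] tcp [0.4885 0.3107 0.2328] y [ 0.001  0.    -1.   ] z [ 0.996 -0.091  0.001] grasp [0.4885 0.3108 0.1788] F [ 0.4 -0.2  0.8] w 0.0512
```

View pics/s3.png

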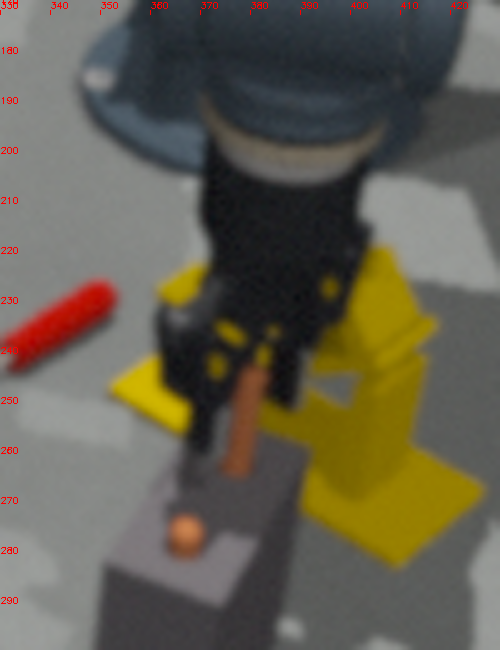

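```bash
python3 -m jog '[[0,[0,0,0],[0,0,0]],[0,[0,0,0],[0,0,0]],[0,[0,0,0],[0,0,0]],[0,[0,0,0],[0,0,0]],[0,[0,0,0],[0,0,0]],[0,[0,0,0],[0,0,0]]]' 80
python3 -c "
from h import *
st()"
```

```text
time: 4.0
eef_pos: [0.4885, 0.3108, 0.2325]
tcp_rot: [-0.477, 0.476, -0.522, 0.522]
contact_force: [-0.2, 0.4, 5.6]
grip_width: 0.0141
t 4.0 q [ 0.486  0.483  1.643 -0.     1.014  0.577] tcp [0.4885 0.3108 0.2325] y [ 0.001  0.001 -1.   ] z [ 0.996 -0.091  0.001] grasp [0.4885 0.3108 0.1785] F [-0.2  0.4  5.6] w 0.0141
```

```bash
python3 -m jog '[[0,[0,0,1],[0,0,0]],[0,[0,0,1.5],[0,0,0]],[0,[0,0,1.5],[0,0,0]],[0,[0,0,2],[0,0,0]],[0,[0,0,2],[0,0,0]],[0,[0,0,2],[0,0,0]],[0,[0,0,2],[0,0,0]],[0,[0,0,2],[0,0,0]],[0,[0,0,1.5],[0,0,0]],[0,[0,0,0.5],[0,0,0]],[0,[0,0,0],[0,0,0]]]'
python3 - <<'E'
from h import *
st()
cv2.imwrite("pics/scene4.png",cams.capture("scene")[:,:,::-1])
crop("pics/scene4.png","pics/s4.png",320,130,440,300,4)
E
```

```text
time: 5.1
eef_pos: [0.4881, 0.3106, 0.3922]
tcp_rot: [-0.477, 0.477, -0.522, 0.522]
contact_force: [0.5, -0.1, -2.9]
grip_width: 0.014
t 5.1 q [ 0.486  0.331  1.46  -0.     1.351  0.577] tcp [0.4881 0.3106 0.3922] y [ 0.  0. -1.] z [ 0.996 -0.091  0.   ] grasp [0.4881 0.3106 0.3382] F [ 0.5 -0.1 -2.9] w 0.014
```

View pics/s4.png

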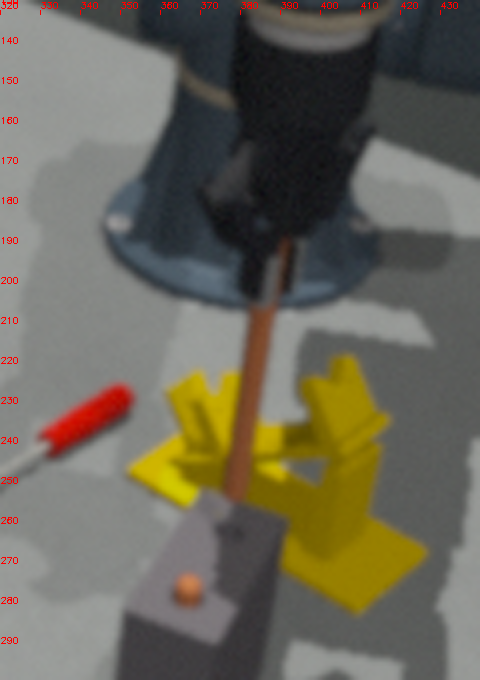

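```bash
cat >> h.py <<'E'
A35=np.radians(35)
class Vee:
    o=np.array([.453,-.328,.07]); yaw=1.480
    @classmethod
    def ax(c):
        d=np.array([np.cos(c.yaw),np.sin(c.yaw),0]); x=d*np.cos(A35)+[0,0,np.sin(A35)]; y=np.array([-d[1],d[0],0]); return x,y,np.cross(x,y)
    @classmethod
    def pt(c,a,b=0,h=0):
        x,y,z=c.ax(); return c.o+a*x+b*y+h*z
    @classmethod
    def inv(c,P):
        return np.array([(np.asarray(P)-c.o)@k for k in c.ax()])
E
python3 - <<'E'
from h import *
x,y,z=Vee.ax(); print(x,y,z)
st()
P=Vee.pt(.185,0,.06); print("grasp",P)
go(-x,y,P)
E
```

```text
[0.07427385 0.81577783 0.57357644] [-0.99588084  0.09067162  0.        ] [-0.05200711 -0.57121379  0.81915204]
t 5.15 q [0.486 0.331 1.461 0.    1.35  0.577] tcp [0.488  0.3106 0.3914] y [-0.001 -0.    -1.   ] z [ 0.996 -0.091 -0.001] grasp [0.4879 0.3105 0.3374] F [ 0.   0.9 -2. ] w 0.0144
grasp [ 0.46362024 -0.21135393  0.22526076]
 jaw sign 1 shift cm [ -2.04 -47.79 -13.52] rot [0.1326 1.4451 2.7862] deg 180.0
 jaw sign -1 shift cm [ -2.04 -47.79 -13.52] rot [-9.556e-01  8.650e-02  5.000e-04] deg 55.0
```

```bash
python3 -m jog '[[0,[0,-2,0.5],[0,0,0]],[0,[-0.1,-2.3,0],[-0.0478,0.0043,0]],[0,[-0.1,-2.3,0],[-0.0478,0.0043,0]],[0,[-0.1,-2.3,0],[-0.0478,0.0043,0]],[0,[-0.1,-2.3,0],[-0.0478,0.0043,0]],[0,[-0.1,-2.3,0],[-0.0478,0.0043,0]],[0,[-0.1,-2.4,0],[-0.0478,0.0043,0]],[0,[-0.1,-2.4,0],[-0.0478,0.0043,0]],[0,[-0.1,-2.4,0],[-0.0478,0.0043,0]],[0,[-0.1,-2.4,0],[-0.0478,0.0043,0]],[0,[-0.1,-2.4,0],[-0.0478,0.0043,0]]]'
python3 -c "
from h import *
st()"
```

```text
time: 6.25
eef_pos: [0.4778, 0.0548, 0.3959]
tcp_rot: [-0.338, 0.588, -0.394, 0.62]
contact_force: [-0.2, -0.1, -2.1]
grip_width: 0.0142
t 6.25 q [ 0.195  0.205  1.669 -0.465  1.432  0.39 ] tcp [0.4778 0.0548 0.3959] y [-0.043 -0.461 -0.886] z [ 0.996 -0.091 -0.001] grasp [0.4755 0.0298 0.348 ] F [-0.2 -0.1 -2.1] w 0.0142
```

```bash
python3 -m jog '[[0,[-0.1,-2.2,0],[-0.0478,0.0043,0]],[0,[-0.1,-2.2,0],[-0.0478,0.0043,0]],[0,[-0.1,-2.2,0],[-0.0478,0.0043,0]],[0,[-0.1,-2.2,0],[-0.0478,0.0043,0]],[0,[-0.1,-2.2,0],[-0.0478,0.0043,0]],[0,[-0.1,-2.2,0],[-0.0478,0.0043,0]],[0,[-0.1,-2.2,0],[-0.0478,0.0043,0]],[0,[-0.1,-2.2,0],[-0.0478,0.0043,0]],[0,[-0.1,-2.2,0],[-0.0478,0.0043,0]],[0,[-0.1,-2.2,0],[-0.0478,0.0043,0]],[0,[0,0,0],[0,0,0]],[0,[0,0,0],[0,0,0]]]'
python3 - <<'E'
from h import *
st()
x,y,z=Vee.ax()
go(-x,y,Vee.pt(.185,0,.06))
cv2.imwrite("pics/scene5.png",cams.capture("scene")[:,:,::-1])
cv2.imwrite("pics/top5.png",cams.capture("top")[:,:,::-1])
E
```

```text
time: 7.45
eef_pos: [0.4679, -0.1642, 0.396]
tcp_rot: [-0.182, 0.664, -0.244, 0.683]
contact_force: [0.1, 0.1, -1.9]
grip_width: 0.0142
t 7.45 q [-0.112  0.216  1.808 -1.014  1.301  0.368] tcp [ 0.4679 -0.1642  0.396 ] y [-0.075 -0.815 -0.575] z [ 0.996 -0.091 -0.   ] grasp [ 0.4639 -0.2082  0.3649] F [ 0.1  0.1 -1.9] w 0.0142
 jaw sign 1 shift cm [ -0.03  -0.31 -13.97] rot [0.2339 2.5611 1.804 ] deg 180.0
 jaw sign -1 shift cm [ -0.03  -0.31 -13.97] rot [-0.0017 -0.0003  0.0002] deg 0.1
```

View pics/scene5.png

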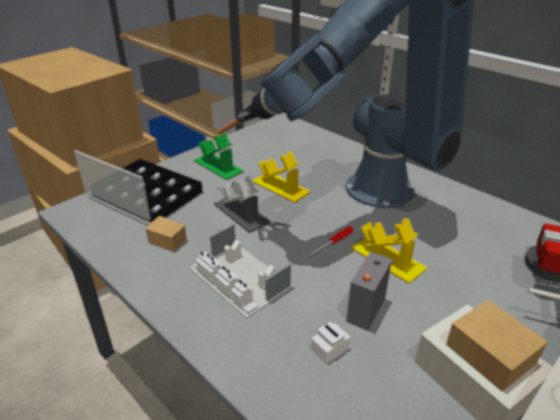

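View pics/top5.png

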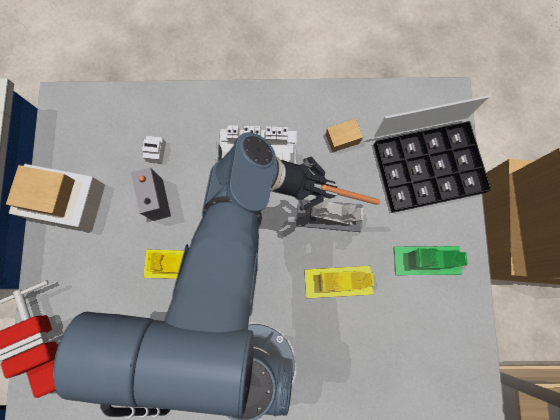

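```bash
python3 -m jog '[[0,[0,-0.3,-1],[0,0,0]],[0,[0,0,-2],[0,0,0]],[0,[0,0,-2],[0,0,0]],[0,[0,0,-2],[0,0,0]],[0,[0,0,-2],[0,0,0]],[0,[0,0,-2],[0,0,0]],[0,[0,0,-1],[0,0,0]],[0,[0,0,0],[0,0,0]],[0,[0,0,0],[0,0,0]]]'
python3 - <<'E'
from h import *
st()
x,y,z=Vee.ax()
cv2.imwrite("pics/scene6.png",cams.capture("scene")[:,:,::-1])
cv2.imwrite("pics/top6.png",cams.capture("top")[:,:,::-1])
o=manip.get_obs();r=Rm(o['tcp_rot']).as_matrix();g=o['eef_pos']+.054*r[:,1]
print("grasp in vee",Vee.inv(g))
E=g+.1735*r[:,1]; U=g-.0265*r[:,1]
for n in("scene","top"): print(n,"low",proj(n,E),"mid",proj(n,g+.06*r[:,1]),"up",proj(n,U))
crop("pics/top6.png","pics/t6.png",280,170,390,250,7)
crop("pics/scene6.png","pics/s6.png",195,110,305,230,5)
E
```

```text
time: 8.45
eef_pos: [0.4685, -0.1673, 0.2773]
tcp_rot: [-0.182, 0.664, -0.243, 0.684]
contact_force: [0.5, -0.5, -1.9]
grip_width: 0.014
t 8.45 q [-0.118  0.383  1.92  -1.106  1.158  0.626] tcp [ 0.4685 -0.1673  0.2773] y [-0.073 -0.816 -0.574] z [ 0.996 -0.09   0.002] grasp [ 0.4645 -0.2114  0.2464] F [ 0.5 -0.5 -1.9] w 0.014
grasp in vee [ 0.19737066 -0.00097292  0.07760442]
scene low [219.97662468 163.12369875] mid [235.09793207 156.25861573] up [247.97969343 150.41028802]
top low [370.6862071  209.77828838] mid [341.90158727 202.87207505] up [317.94012147 197.12306757]
```

View pics/s6.png

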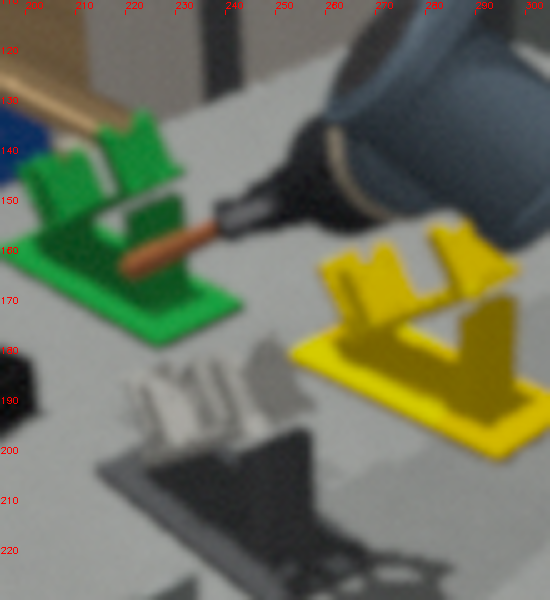

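View pics/t6.png

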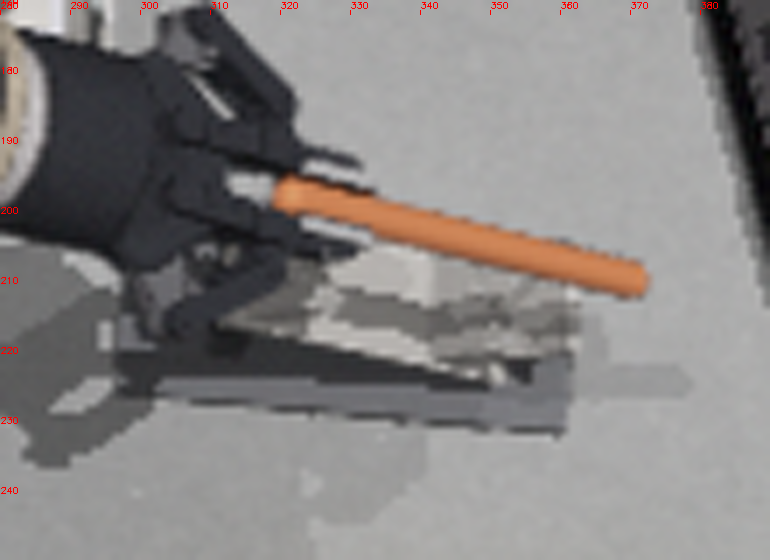

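```bash
python3 - <<'E'
from h import *
x,y,z=Vee.ax(); o=manip.get_obs(); st()
go(-x,y,Vee.pt(.182,0,.012))
print("per cm -z",-z," -x",-x)
E
```

```text
t 8.55 q [-0.118  0.382  1.92  -1.106  1.158  0.626] tcp [ 0.4685 -0.1673  0.2777] y [-0.072 -0.816 -0.574] z [ 0.996 -0.09   0.003] grasp [ 0.4646 -0.2114  0.2468] F [ 0.3  0.2 -1.4] w 0.014
 jaw sign 1 shift cm [ 0.14  2.5  -6.26] rot [-0.2303 -2.5617 -1.8008] deg 179.9
 jaw sign -1 shift cm [ 0.14  2.5  -6.26] rot [ 0.0003  0.0025 -0.0005] deg 0.1
per cm -z [ 0.05200711  0.57121379 -0.81915204]  -x [-0.07427385 -0.81577783 -0.57357644]
```

```bash
python3 -m jog '[[0,[0.02,0.4,-1],[0,0.0025,0]],[0,[0.03,0.5,-1.25],[0,0,0]],[0,[0.03,0.5,-1.25],[0,0,0]],[0,[0.03,0.5,-1.25],[0,0,0]],[0,[0.03,0.4,-1],[0,0,0]],[0,[0,0.2,-0.5],[0,0,0]],[0,[0,0,0],[0,0,0]],[0,[0,0,0],[0,0,0]]]'
python3 - <<'E'
from h import *
st()
o=manip.get_obs();r=Rm(o['tcp_rot']).as_matrix();g=o['eef_pos']+.054*r[:,1]
print("grasp in vee",Vee.inv(g))
cv2.imwrite("pics/scene7.png",cams.capture("scene")[:,:,::-1])
cv2.imwrite("pics/top7.png",cams.capture("top")[:,:,::-1])
E=g+.1735*r[:,1]; U=g-.0265*r[:,1]
for n in("scene","top"): print(n,"low",proj(n,E),"up",proj(n,U))
crop("pics/top7.png","pics/t7.png",290,180,370,240,9)
crop("pics/scene7.png","pics/s7.png",200,140,290,230,7)
E
```

```text
time: 9.35
eef_pos: [0.4698, -0.1424, 0.2147]
tcp_rot: [-0.182, 0.664, -0.243, 0.683]
contact_force: [0.7, 0.1, -2.0]
grip_width: 0.0141
t 9.35 q [-0.066  0.497  1.948 -1.133  1.13   0.782] tcp [ 0.4698 -0.1424  0.2147] y [-0.075 -0.816 -0.573] z [ 0.996 -0.09  -0.001] grasp [ 0.4657 -0.1865  0.1837] F [ 0.7  0.1 -2. ] w 0.0141
grasp in vee [1.81627628e-01 1.56291587e-04 1.16447348e-02]
scene low [225.71621669 181.76385565] up [253.88948886 171.4560757 ]
top low [358.60434933 213.47557692] up [307.42374343 201.63128812]
```

View pics/s7.png

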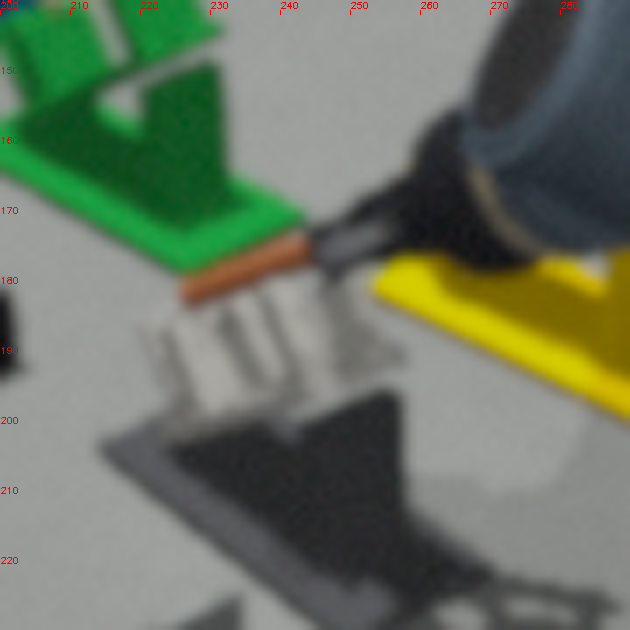

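View pics/t7.png

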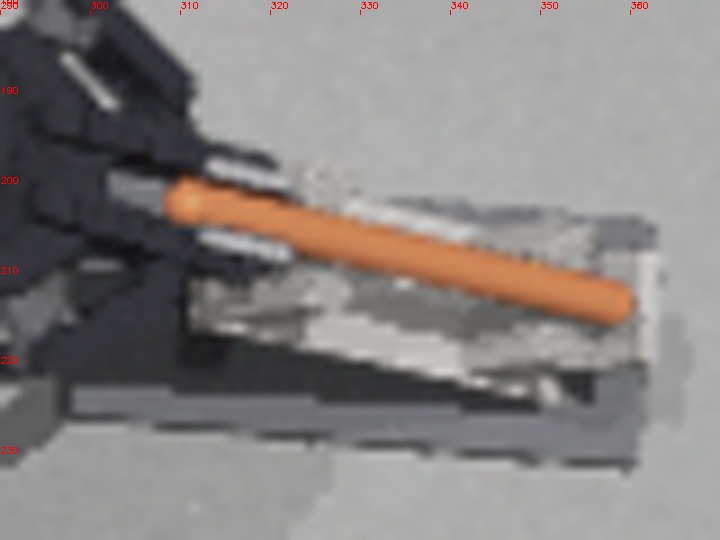

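```bash
python3 -m jog '[[0,[0.02,0.17,-0.25],[0,0,0]],[0,[0.02,0.17,-0.25],[0,0,0]],[0,[0,0,0],[0,0,0]],[0,[0,0,0],[0,0,0]]]'; python3 -m jog '[[0,[0.01,0.11,-0.16],[0,0,0]],[0,[0,0,0],[0,0,0]],[0,[0,0,0],[0,0,0]]]'
python3 - <<'E'
from h import *
st()
o=manip.get_obs();r=Rm(o['tcp_rot']).as_matrix();g=o['eef_pos']+.054*r[:,1]
print("grasp in vee",Vee.inv(g),o['wrist_torque'], [o['contact_force']@k for k in Vee.ax()])
E
```

```text
time: 9.85
eef_pos: [0.47, -0.1389, 0.2093]
tcp_rot: [-0.182, 0.665, -0.243, 0.683]
contact_force: [1.0, 0.2, -3.2]
grip_width: 0.0141
time: 10.15
eef_pos: [0.4701, -0.1378, 0.2078]
tcp_rot: [-0.182, 0.665, -0.243, 0.683]
contact_force: [0.4, 0.5, -2.6]
grip_width: 0.0141
t 10.15 q [-0.057  0.511  1.949 -1.133  1.129  0.799] tcp [ 0.4701 -0.1378  0.2078] y [-0.075 -0.816 -0.573] z [ 0.996 -0.09  -0.001] grasp [ 0.4661 -0.1819  0.1768] F [ 0.4  0.5 -2.6] w 0.0141
grasp in vee [0.18145869 0.00022685 0.00334203] [ 0.8002151  -0.14914655  0.02287403] [np.float64(-1.0607936029560676), np.float64(-0.33455268729759824), np.float64(-2.3871721497844094)]
```

```bash
python3 -m jog '[[0,[0.01,0.11,-0.16],[0,0,0]],[0,[0,0,0],[0,0,0]],[0,[0,0,0],[0,0,0]]]'; python3 -m jog '[[0,[0.01,0.11,-0.16],[0,0,0]],[0,[0,0,0],[0,0,0]],[0,[0,0,0],[0,0,0]]]'
python3 - <<'E'
from h import *
st()
o=manip.get_obs();r=Rm(o['tcp_rot']).as_matrix();g=o['eef_pos']+.054*r[:,1]
print("grasp in vee",Vee.inv(g),o['wrist_torque'], [o['contact_force']@k for k in Vee.ax()])
E
```

```text
time: 10.45
eef_pos: [0.4705, -0.1369, 0.2065]
tcp_rot: [-0.182, 0.665, -0.243, 0.683]
contact_force: [0.5, -3.2, 1.2]
grip_width: 0.0141
time: 10.75
eef_pos: [0.4709, -0.1362, 0.2056]
tcp_rot: [-0.181, 0.664, -0.242, 0.683]
contact_force: [2.0, -6.9, 5.4]
grip_width: 0.014
t 10.75 q [-0.053  0.517  1.948 -1.135  1.13   0.807] tcp [ 0.4709 -0.1362  0.2056] y [-0.074 -0.817 -0.571] z [ 0.996 -0.09  -0.   ] grasp [ 0.4669 -0.1803  0.1747] F [ 2.  -6.9  5.4] w 0.014
grasp in vee [ 0.1816019  -0.00046314  0.00069498] [-1.27539843 -0.22118969  0.5136572 ] [np.float64(-2.3356995474456714), np.float64(-2.593750409265552), np.float64(8.283956501859102)]
```

```bash
python3 -m jog '[[0,[-0.02,-0.16,-0.115],[0,0,0]],[0,[-0.01,-0.16,-0.115],[0,0,0]],[0,[0,0,0],[0,0,0]],[0,[0,0,0],[0,0,0]]]'; 
python3 - <<'E'
from h import *
st()
o=manip.get_obs();r=Rm(o['tcp_rot']).as_matrix();g=o['eef_pos']+.054*r[:,1]
print("grasp in vee",Vee.inv(g),o['wrist_torque'], [o['contact_force']@k for k in Vee.ax()])
cv2.imwrite("pics/scene8.png",cams.capture("scene")[:,:,::-1])
cv2.imwrite("pics/top8.png",cams.capture("top")[:,:,::-1])
crop("pics/top8.png","pics/t8.png",290,180,370,240,9)
crop("pics/scene8.png","pics/s8.png",200,140,290,230,7)
E
```

```text
time: 11.15
eef_pos: [0.4713, -0.139, 0.2031]
tcp_rot: [-0.182, 0.664, -0.242, 0.684]
contact_force: [5.3, -4.7, 3.2]
grip_width: 0.0146
t 11.15 q [-0.059  0.521  1.949 -1.142  1.122  0.811] tcp [ 0.4713 -0.139   0.2031] y [-0.072 -0.817 -0.573] z [ 0.996 -0.088  0.001] grasp [ 0.4674 -0.1831  0.1722] F [ 5.3 -4.7  3.2] w 0.0146
grasp in vee [ 0.17786281 -0.00120324  0.00019066] [-0.52289484 -0.68901003  1.1078105 ] [np.float64(-1.6497611382795137), np.float64(-5.695951559634602), np.float64(5.030650410844778)]
```

View pics/s8.png

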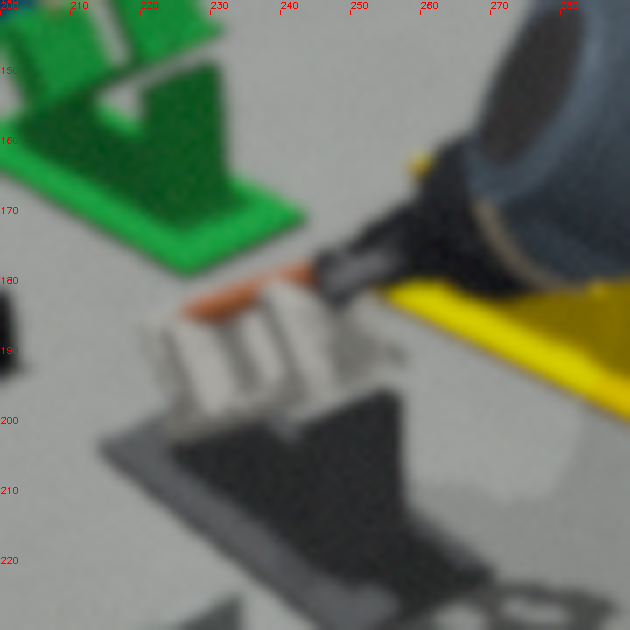

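View pics/t8.png

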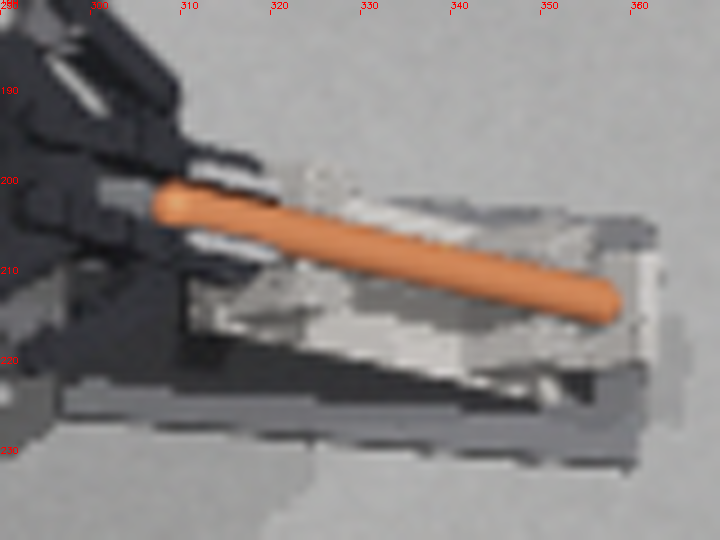

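```bash
python3 -c "
from h import *
print(proj('top',Vee.pt(0)),proj('top',Vee.pt(0,0,.011)),proj('top',Vee.pt(.2)),proj('scene',Vee.pt(0)))"
python3 -m jog '[[0,[0.08,-0.16,-0.115],[0,0,0]],[0,[0,0,0],[0,0,0]],[0,[0,0,0],[0,0,0]]]'; 
python3 - <<'E'
from h import *
st()
o=manip.get_obs();r=Rm(o['tcp_rot']).as_matrix();g=o['eef_pos']+.054*r[:,1]
print("grasp in vee",Vee.inv(g),o['wrist_torque'], [o['contact_force']@k for k in Vee.ax()])
E
```

```text
[357.82693806 214.23442792] [360.35067725 213.87444179] [307.16133057 202.60351025] [225.93552769 185.30751475]
time: 11.55
eef_pos: [0.4718, -0.1405, 0.2016]
tcp_rot: [-0.182, 0.664, -0.242, 0.683]
contact_force: [6.2, -3.3, 3.8]
grip_width: 0.014
t 11.55 q [-0.062  0.525  1.948 -1.144  1.12   0.811] tcp [ 0.4718 -0.1405  0.2016] y [-0.072 -0.816 -0.573] z [ 0.996 -0.089  0.001] grasp [ 0.4679 -0.1846  0.1707] F [ 6.2 -3.3  3.8] w 0.014
grasp in vee [ 0.1758236  -0.00178982 -0.00022705] [-0.33730173 -0.71781504  1.04314598] [np.float64(-0.09245163285657743), np.float64(-6.438065943300661), np.float64(4.694220244266922)]
```

```bash
python3 -m jog '[[0,[0.1,-0.16,-0.115],[0,0,0]],[0,[0,0,0],[0,0,0]],[0,[0,0,0],[0,0,0]]]'; python3 -m jog '[[0,[0.05,-0.16,-0.115],[0,0,0]],[0,[0,0,0],[0,0,0]],[0,[0,0,0],[0,0,0]]]';
python3 - <<'E'
from h import *
st()
o=manip.get_obs();r=Rm(o['tcp_rot']).as_matrix();g=o['eef_pos']+.054*r[:,1]
print("grasp in vee",Vee.inv(g),o['wrist_torque'], [o['contact_force']@k for k in Vee.ax()])
E
```

```text
time: 11.85
eef_pos: [0.4723, -0.1421, 0.2001]
tcp_rot: [-0.182, 0.664, -0.243, 0.683]
contact_force: [6.2, -1.4, 2.4]
grip_width: 0.0142
time: 12.15
eef_pos: [0.4728, -0.1426, 0.1994]
tcp_rot: [-0.182, 0.664, -0.243, 0.683]
contact_force: [2.5, 16.4, 12.0]
grip_width: 0.0142
t 12.15 q [-0.066  0.53   1.946 -1.147  1.116  0.813] tcp [ 0.4728 -0.1426  0.1994] y [-0.073 -0.816 -0.574] z [ 0.996 -0.089  0.   ] grasp [ 0.4689 -0.1867  0.1684] F [ 2.5 16.4 12. ] w 0.0142
grasp in vee [ 0.1729074  -0.00297336 -0.00094247] [ 0.23471252 -0.0382518   0.03696773] [np.float64(20.43003547778005), np.float64(-1.0433589732277544), np.float64(0.3143791987959723)]
```

```bash
python3 -m jog '[[0.3,[0,0,0],[0,0,0]],[0.5,[0,0,0],[0,0,0]],[0.7,[0,0,0],[0,0,0]],[0.7,[0,0,0],[0,0,0]],[0.7,[0,0,0],[0,0,0]]]';
python3 - <<'E'
from h import *
st()
cv2.imwrite("pics/scene9.png",cams.capture("scene")[:,:,::-1])
cv2.imwrite("pics/top9.png",cams.capture("top")[:,:,::-1])
crop("pics/top9.png","pics/t9.png",290,180,370,240,9)
crop("pics/scene9.png","pics/s9.png",200,140,290,230,7)
E
```

```text
time: 12.65
eef_pos: [0.4721, -0.1437, 0.1987]
tcp_rot: [-0.182, 0.665, -0.243, 0.683]
contact_force: [0.4, 0.1, -0.5]
grip_width: 0.0599
t 12.65 q [-0.069  0.531  1.947 -1.148  1.115  0.813] tcp [ 0.4721 -0.1437  0.1987] y [-0.075 -0.816 -0.574] z [ 0.996 -0.091 -0.002] grasp [ 0.468  -0.1878  0.1677] F [ 0.4  0.1 -0.5] w 0.0599
```

View pics/t9.png

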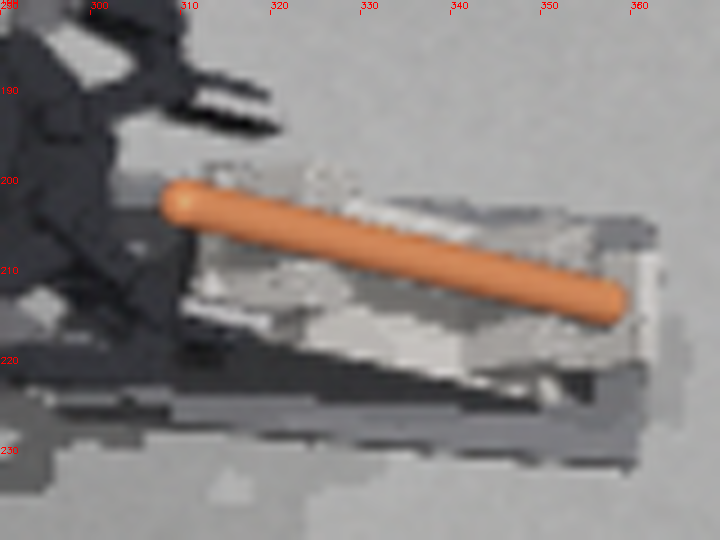

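```bash
python3 -m jog '[[0.7,[0.07,0.8,0.57],[0,0,0]],[0.7,[0.15,1.63,1.15],[0,0,0]],[0.7,[0.22,2.45,1.72],[0,0,0]],[0.7,[0.22,2.45,1.72],[0,0,0]],[0.7,[0.22,2.45,1.72],[0,0,0]],[0.7,[0,0,2],[0.05,-0.0045,0]],[0.7,[0,0,3],[0.1,-0.009,0]],[0.7,[0,0,3],[0.1,-0.009,0]],[0.7,[0,0,0],[0.1,-0.009,0]],[0.7,[0,-1,0],[0.1,-0.009,0]]]';
python3 - <<'E'
from h import *
st()
x,y,z=Vee.ax(); go(-z,y,Vee.pt(.097,-.002,.08))
cv2.imwrite("pics/scene10.png",cams.capture("scene")[:,:,::-1])
cv2.imwrite("pics/top10.png",cams.capture("top")[:,:,::-1])
crop("pics/top10.png","pics/t10.png",280,180,380,250,8)
crop("pics/scene10.png","pics/s10.png",200,140,290,230,7)
E
```

```text
time: 13.75
eef_pos: [0.4813, -0.0546, 0.3492]
tcp_rot: [-0.333, 0.592, -0.386, 0.624]
contact_force: [-0.9, -0.8, -1.2]
grip_width: 0.0599
t 13.75 q [-0.018  0.219  1.775 -0.535  1.235  0.273] tcp [ 0.4813 -0.0546  0.3492] y [-0.041 -0.481 -0.876] z [ 0.996 -0.088  0.001] grasp [ 0.4791 -0.0806  0.3019] F [-0.9 -0.8 -1.2] w 0.0599
 jaw sign 1 shift cm [ -2.61 -27.1  -11.38] rot [-0.0171 -0.1678  3.1338] deg 179.8
 jaw sign -1 shift cm [ -2.61 -27.1  -11.38] rot [ 1.1099 -0.0981 -0.0021] deg 63.8
```

View pics/t10.png

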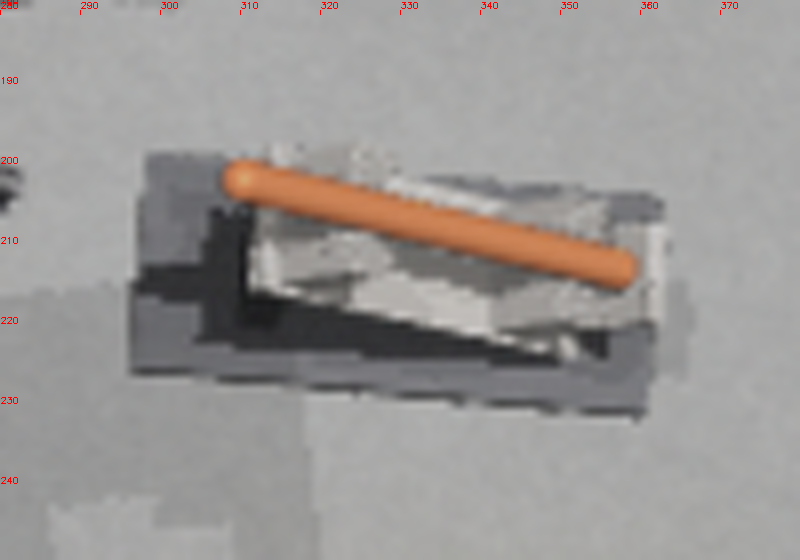

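View pics/s10.png

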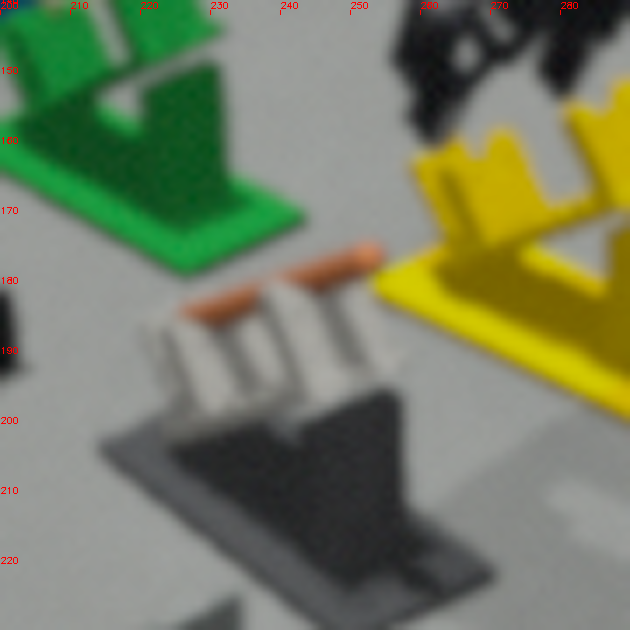

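```bash
python3 - <<'E'
from h import *
im=cv2.imread("pics/top10.png"); hsv=cv2.cvtColor(im,cv2.COLOR_BGR2HSV)
m=((hsv[...,0]<16)&(hsv[...,1]>100)).astype(np.uint8); m[:,:280]=0;m[:,380:]=0;m[:190]=0;m[230:]=0
ys,xs=np.nonzero(m); print(xs.min(),xs.max(),len(xs))
vx,vy,x0,y0=cv2.fitLine(np.c_[xs,ys].astype(np.float32),cv2.DIST_L2,0,.01,.01).ravel(); 
t=(xs-x0)*vx+(ys-y0)*vy; print("centre",x0,y0,"ends",x0+vx*t.min(),y0+vy*t.min(),x0+vx*t.max(),y0+vy*t.max())
E1=(x0+vx*t.min(),y0+vy*t.min());E2=(x0+vx*t.max(),y0+vy*t.max())
x,y,z=Vee.ax()
for E,xv in((E1,.199),(E2,.003)):
    h=.07+xv*np.sin(A35); P=plane("top",*E,h); print("axis pt",P,"vee",Vee.inv(P))
P=plane("top",x0,y0,.07+.1*np.sin(A35)); print("mid",P,Vee.inv(P))
for s in(.0,.192,.2): print(proj("top",Vee.pt(s)),proj("scene",Vee.pt(s)))
print(tri((252.3,176.5),(309.8,202.5)))
E
```

```text
308 359 262
centre 332.9771 207.46947 ends 307.8706847158144 201.54831751982974 358.86444025697034 213.57478612968188
axis pt [ 0.47103771 -0.16697431  0.18414171] vee [ 0.19816991 -0.00336295  0.00058123]
axis pt [ 0.45473696 -0.33101461  0.07172073] vee [-0.00134328 -0.00200314  0.00304119]
mid [ 0.46406925 -0.24484421  0.12735764] [ 0.1015578  -0.00348379 -0.00109078]
[357.82693806 214.23442792] [225.93552769 185.30751475]
[309.35595935 203.10731446] [252.74197189 175.87782805]
[307.16133057 202.60351025] [253.98810202 175.43947761]
(array([ 0.46901597, -0.17238452,  0.17831329]), np.float64(0.0011170595264093654))
```

```bash
sed -i 's/o=np.array(\[.453,-.328,.07\]); yaw=1.480/o=np.array([.4555,-.328,.07]); yaw=1.476/' h.py; python3 -c "
from h import *
x,y,z=Vee.ax(); go(-z,y,Vee.pt(.099,0,.08)); print(z)"
```

```text
jaw sign 1 shift cm [ -2.51 -26.73 -11.25] rot [-0.0166 -0.1636  3.1335] deg 179.8
 jaw sign -1 shift cm [ -2.51 -26.73 -11.25] rot [ 1.1121 -0.1029 -0.0029] deg 64.0
[-0.05429154 -0.57100119  0.81915204]
```

```bash
python3 -m jog '[[0.7,[-0.2,-2.2,0],[0.0927,-0.0086,0]],[0.7,[-0.2,-2.2,0],[0.0927,-0.0086,0]],[0.7,[-0.2,-2.2,0],[0.0927,-0.0086,0]],[0.7,[-0.2,-2.2,0],[0.0927,-0.0086,0]],[0.7,[-0.2,-2.2,0],[0.0927,-0.0086,0]],[0.7,[-0.2,-2.2,0],[0.0927,-0.0086,0]],[0.7,[-0.2,-2.2,-1.2],[0.0927,-0.0086,0]],[0.7,[-0.2,-2.2,-1.2],[0.0927,-0.0086,0]],[0.7,[-0.2,-2.2,-1.2],[0.0927,-0.0086,0]],[0.7,[-0.2,-2.2,-1.2],[0.0927,-0.0086,0]],[0.7,[-0.2,-2.3,-1.2],[0.0927,-0.0086,0]],[0.7,[-0.2,-2.4,-1.2],[0.0927,-0.0086,0]],[0.7,[0,0,0],[0,0,0]],[0.7,[0,0,0],[0,0,0]]]';
python3 - <<'E'
from h import *
st()
x,y,z=Vee.ax(); go(-z,y,Vee.pt(.099,0,.03)); 
cv2.imwrite("pics/scene11.png",cams.capture("scene")[:,:,::-1])
cv2.imwrite("pics/top11.png",cams.capture("top")[:,:,::-1])
crop("pics/top11.png","pics/t11.png",280,180,400,270,6)
crop("pics/scene11.png","pics/s11.png",190,110,290,230,5)
E
```

```text
time: 15.25
eef_pos: [0.457, -0.3223, 0.2747]
tcp_rot: [0.611, -0.299, 0.642, -0.354]
contact_force: [-0.2, 0.8, 1.0]
grip_width: 0.0598
t 15.25 q [-0.842  0.547  1.515  0.43   1.53  -0.87 ] tcp [ 0.457  -0.3223  0.2747] y [ 0.049  0.57  -0.82 ] z [ 0.996 -0.089 -0.002] grasp [ 0.4597 -0.2915  0.2304] F [-0.2  0.8  1. ] w 0.0598
 jaw sign 1 shift cm [ 0.16  2.7  -7.91] rot [-0.1627 -1.7908  2.572 ] deg 179.8
 jaw sign -1 shift cm [ 0.16  2.7  -7.91] rot [ 0.0013 -0.0021 -0.0055] deg 0.3
```

View pics/t11.png

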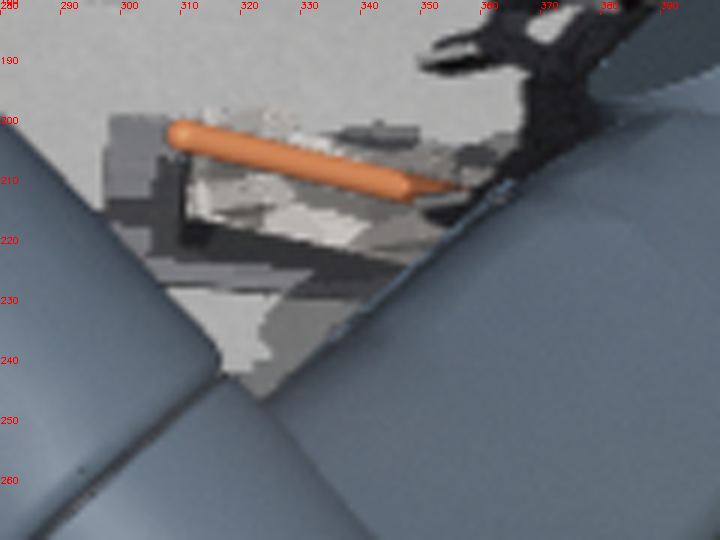

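View pics/s11.png

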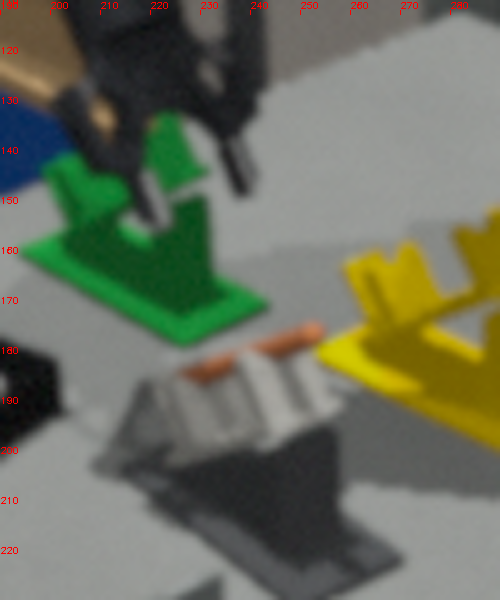

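```bash
python3 -m jog '[[0.7,[0.03,0.5,-1.5],[0,0,-0.005]],[0.7,[0.03,0.5,-1.6],[0,0,0]],[0.7,[0.03,0.5,-1.6],[0,0,0]],[0.7,[0.03,0.6,-1.6],[0,0,0]],[0.7,[0.04,0.6,-1.6],[0,0,0]],[0.7,[0,0,0],[0,0,0]],[0.7,[0,0,0],[0,0,0]]]';
python3 - <<'E'
from h import *
st()
x,y,z=Vee.ax(); go(-z,y,Vee.pt(.099,0,.0)); 
cv2.imwrite("pics/scene12.png",cams.capture("scene")[:,:,::-1])
cv2.imwrite("pics/top12.png",cams.capture("top")[:,:,::-1])
crop("pics/top12.png","pics/t12.png",280,180,400,270,6)
crop("pics/scene12.png","pics/s12.png",190,130,290,230,6)
E
```

```text
time: 16.05
eef_pos: [0.4591, -0.2953, 0.1977]
tcp_rot: [0.611, -0.297, 0.641, -0.357]
contact_force: [-0.2, 0.3, -0.0]
grip_width: 0.0597
t 16.05 q [-0.811  0.616  1.615  0.457  1.361 -0.919] tcp [ 0.4591 -0.2953  0.1977] y [ 0.055  0.569 -0.821] z [ 0.996 -0.093  0.002] grasp [ 0.4621 -0.2646  0.1534] F [-0.2  0.3 -0. ] w 0.0597
 jaw sign 1 shift cm [ 0.11  1.72 -2.67] rot [-0.1715 -1.7886  2.5741] deg 179.9
 jaw sign -1 shift cm [ 0.11  1.72 -2.67] rot [ 0.0031  0.0018 -0.0014] deg 0.2
```

View pics/t12.png

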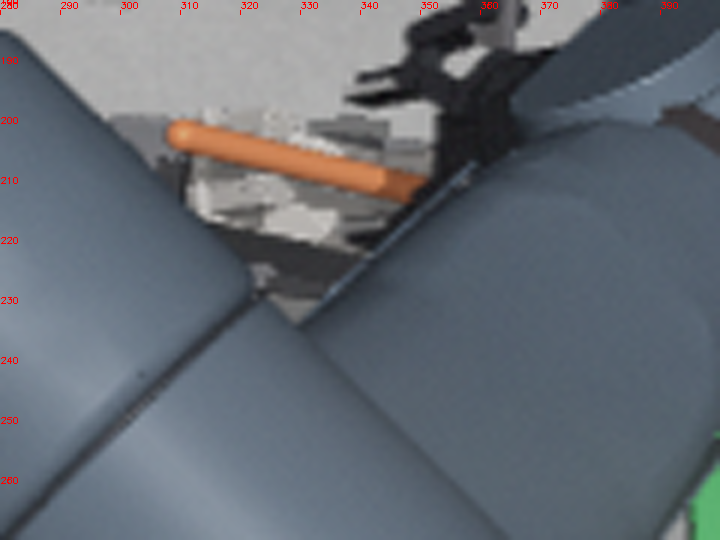

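View pics/s12.png

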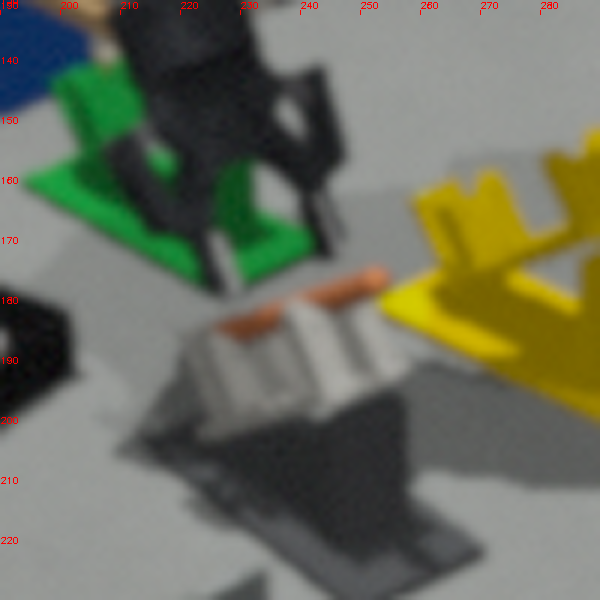

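```bash
python3 -m jog '[[0.7,[0.03,0.4,-0.65],[0,0,0]],[0.7,[0.03,0.4,-0.7],[0,0,0]],[0.7,[0.03,0.45,-0.65],[0,0,0]],[0.7,[0.02,0.45,-0.6],[0,0,0]],[0.7,[0,0,0],[0,0,0]],[0.7,[0,0,0],[0,0,0]]]';
python3 - <<'E'
from h import *
st()
x,y,z=Vee.ax(); go(-z,y,Vee.pt(.099,0,.0)); 
cv2.imwrite("pics/scene13.png",cams.capture("scene")[:,:,::-1])
crop("pics/scene13.png","pics/s13.png",190,130,290,230,6)
E
```

```text
time: 16.75
eef_pos: [0.4598, -0.2788, 0.1705]
tcp_rot: [0.611, -0.297, 0.641, -0.357]
contact_force: [-0.1, -0.0, -0.3]
grip_width: 0.0598
t 16.75 q [-0.791  0.641  1.655  0.474  1.297 -0.934] tcp [ 0.4598 -0.2788  0.1705] y [ 0.055  0.569 -0.82 ] z [ 0.996 -0.095  0.002] grasp [ 0.4628 -0.248   0.1263] F [-0.1 -0.  -0.3] w 0.0598
 jaw sign 1 shift cm [0.04 0.07 0.05] rot [-0.1722 -1.7908  2.5743] deg 179.9
 jaw sign -1 shift cm [0.04 0.07 0.05] rot [ 0.0019  0.0014 -0.0001] deg 0.1
```

View pics/s13.png

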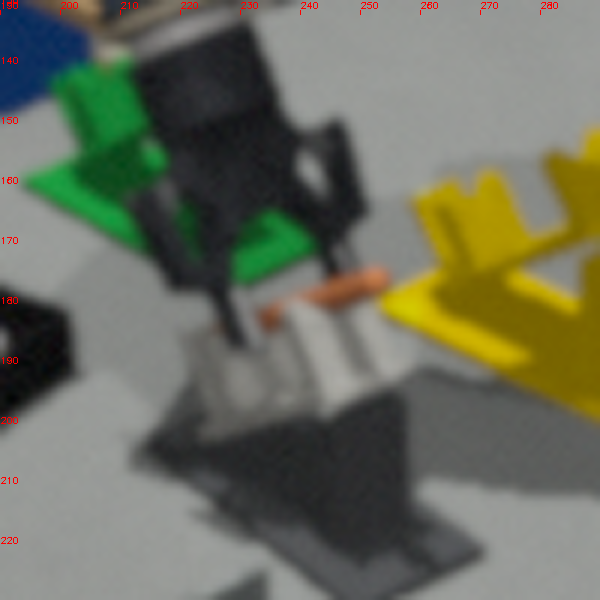

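```bash
python3 -m jog '[[0.5,[0.05,0.05,0],[0,0,0]],[0.3,[0,0,0],[0,0,0]],[0,[0,0,0],[0,0,0]],[0,[0,0,0],[0,0,0]],[0,[0,0,0],[0,0,0]],[0,[0,0,0],[0,0,0]],[0,[0,0,0],[0,0,0]]]' 80;
python3 - <<'E'
from h import *
st()
E
```

```text
time: 17.5
eef_pos: [0.4604, -0.2785, 0.1708]
tcp_rot: [0.611, -0.297, 0.641, -0.357]
contact_force: [-0.3, -1.8, 3.7]
grip_width: 0.0135
t 17.5 q [-0.79   0.641  1.655  0.475  1.297 -0.933] tcp [ 0.4604 -0.2785  0.1708] y [ 0.056  0.569 -0.82 ] z [ 0.995 -0.095  0.002] grasp [ 0.4634 -0.2478  0.1265] F [-0.3 -1.8  3.7] w 0.0135
```

```bash
python3 -m jog '[[0,[-0.03,-0.29,0.41],[0,0,0]],[0,[-0.05,-0.57,0.82],[0,0,0]],[0,[-0.1,-1.14,1.64],[0,0,0]],[0,[-0.1,-1.14,1.64],[0,0,0]],[0,[0,0,2],[0,0,0]],[0,[0,0,3],[0,0,0]],[0,[0,0,3],[0,0,0]],[0,[0,0,2],[0,0,0]],[0,[0,0,0],[0,0,0]]]';
python3 - <<'E'
from h import *
st()
cv2.imwrite("pics/scene14.png",cams.capture("scene")[:,:,::-1])
cv2.imwrite("pics/top14.png",cams.capture("top")[:,:,::-1])
crop("pics/scene14.png","pics/s14.png",180,90,290,230,5)
go((0,0,-1),(1,-.035,0),(.638,-.010,.16))
E
```

```text
time: 18.4
eef_pos: [0.4578, -0.3105, 0.3185]
tcp_rot: [0.612, -0.297, 0.639, -0.359]
contact_force: [0.1, 0.1, -2.9]
grip_width: 0.0135
t 18.4 q [-0.83   0.483  1.502  0.439  1.586 -0.827] tcp [ 0.4578 -0.3105  0.3185] y [ 0.058  0.566 -0.822] z [ 0.995 -0.095  0.005] grasp [ 0.4609 -0.2799  0.2741] F [ 0.1  0.1 -2.9] w 0.0135
 jaw sign 1 shift cm [ 18.08  29.98 -10.12] rot [-0.6073  0.0408  0.0577] deg 35.0
 jaw sign -1 shift cm [ 18.08  29.98 -10.12] rot [ 0.0621  0.9225 -2.9429] deg 176.7
```

View pics/s14.png

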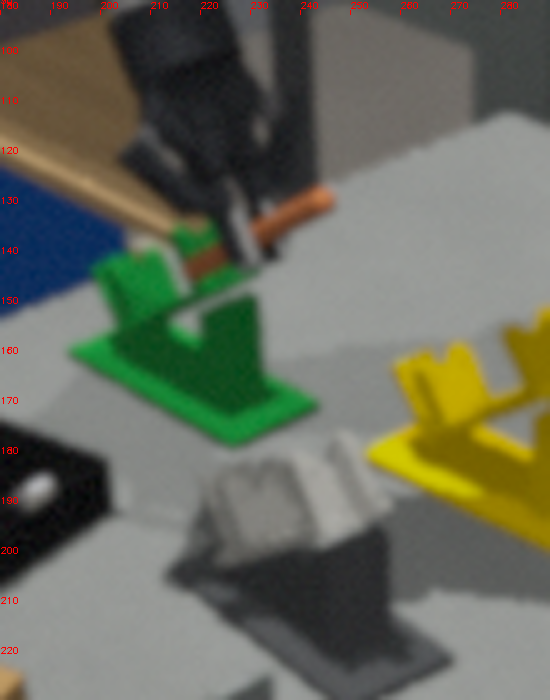

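View pics/top14.png

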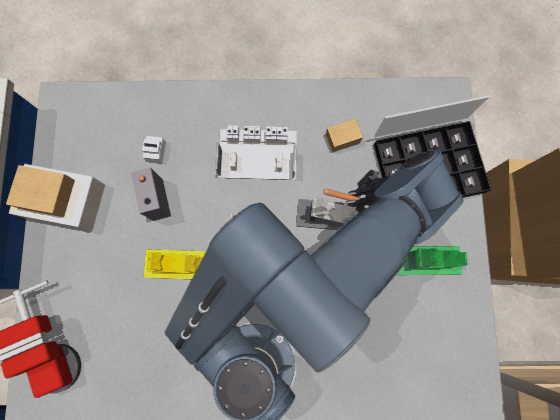

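```bash
python3 -m jog '[[0,[0.6,1.1,0],[-0.0434,0.0029,0.0041]],[0,[1.3,2.2,0],[-0.0434,0.0029,0.0041]],[0,[1.3,2.2,0],[-0.0434,0.0029,0.0041]],[0,[1.3,2.2,0],[-0.0434,0.0029,0.0041]],[0,[1.3,2.2,0],[-0.0434,0.0029,0.0041]],[0,[1.3,2.2,0],[-0.0434,0.0029,0.0041]],[0,[1.3,2.2,0],[-0.0434,0.0029,0.0041]],[0,[1.3,2.2,0],[-0.0434,0.0029,0.0041]],[0,[1.4,2.3,0],[-0.0434,0.0029,0.0041]],[0,[1.4,2.3,0],[-0.0434,0.0029,0.0041]],[0,[1.4,2.3,0],[-0.0434,0.0029,0.0041]],[0,[1.4,2.3,-1],[-0.0434,0.0029,0.0041]],[0,[1.4,2.3,-2],[-0.0434,0.0029,0.0041]],[0,[1.4,2.3,-2],[-0.0434,0.0029,0.0041]],[0,[0,0,0],[0,0,0]],[0,[0,0,0],[0,0,0]]]';
python3 - <<'E'
from h import *
st()
cv2.imwrite("pics/scene15.png",cams.capture("scene")[:,:,::-1])
cv2.imwrite("pics/top15.png",cams.capture("top")[:,:,::-1])
crop("pics/scene15.png","pics/s15.png",170,160,310,320,4)
crop("pics/top15.png","pics/t15.png",190,90,310,190,6)
go((0,0,-1),(1,-.035,0),(.638,-.010,.16))
E
```

```text
time: 20.1
eef_pos: [0.638, -0.0063, 0.2637]
tcp_rot: [0.491, -0.492, 0.509, -0.507]
contact_force: [-0.1, 0.5, -2.0]
grip_width: 0.0135
t 20.1 q [-0.083  0.551  1.446  0.     1.148 -0.05 ] tcp [ 0.638  -0.0063  0.2637] y [-0.003  0.    -1.   ] z [ 0.999 -0.034 -0.003] grasp [ 0.6378 -0.0063  0.2097] F [-0.1  0.5 -2. ] w 0.0135
 jaw sign 1 shift cm [-0.02 -0.25 -5.15] rot [-0.0003 -0.0001  0.0004] deg 0.0
 jaw sign -1 shift cm [-0.02 -0.25 -5.15] rot [-2.0000e-04  4.0000e-04 -3.1412e+00] deg 180.0
```

View pics/s15.png

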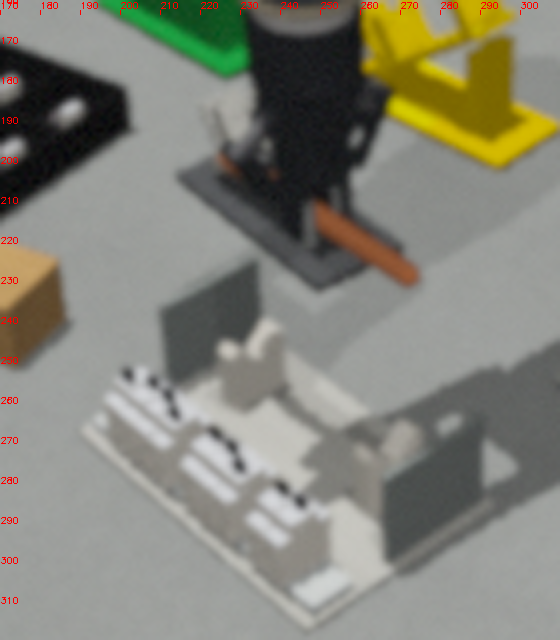

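View pics/t15.png

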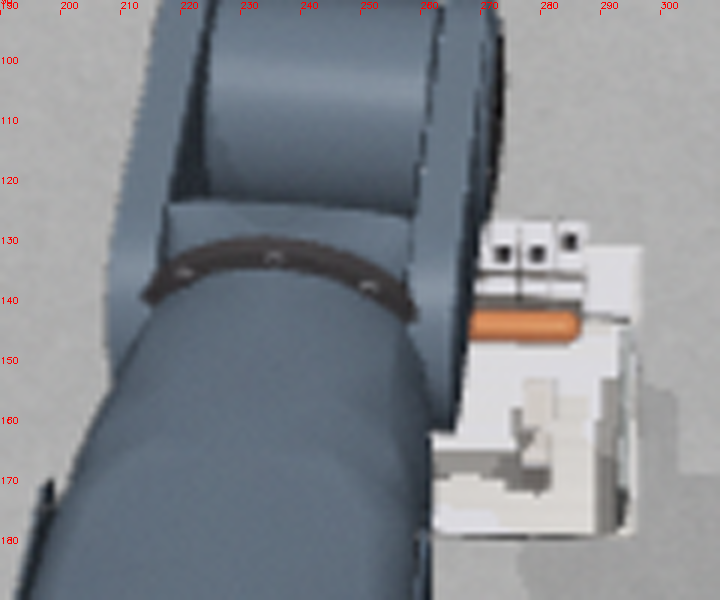

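```bash
python3 - <<'E'
from h import *
o=manip.get_obs(); r=Rm(o['tcp_rot']).as_matrix(); g=o['eef_pos']+.054*r[:,1]; b=np.cross(r[:,1],r[:,2]); print(b)
b=r[:,0]*np.sign(r[1,0])
for s in(-.1,.1): print(s,proj("scene",g+s*b),proj("top",g+s*b))
c=np.array([.638,-.010,0]);ca=np.array([.034,.999,0]);cy=np.array([-.999,.034,0])
for s in(-.119,.119):
  for y in(-.045,.045): print("cheek",s,y,proj("scene",c+s*ca+y*cy+[0,0,.086]),proj("top",c+s*ca+y*cy+[0,0,.086]))
for s in(-.075,.075):
  for y in(-.0245,.0245): print("sad",s,y,proj("scene",c+s*ca+y*cy+[0,0,.062]),proj("top",c+s*ca+y*cy+[0,0,.062]))
E
```

```text
[-3.54015023e-02 -9.99373136e-01 -2.63330867e-04]
-0.1 [223.74815514 196.61139738] [286.41426653 144.14678789]
0.1 [272.46979608 228.43769536] [217.00235308 142.58826165]
cheek -0.119 -0.045 [209.72158921 235.50999059] [293.26965904 144.006101  ]
cheek -0.119 0.045 [233.89699227 222.80795247] [292.73507469 171.34085629]
cheek 0.119 -0.045 [264.45909173 276.80780119] [218.47306279 142.43269876]
cheek 0.119 0.045 [289.17612216 261.03014687] [216.98773774 169.70325115]
sad -0.075 -0.0245 [225.18262542 245.86010381] [279.33980633 152.27448317]
sad -0.075 0.0245 [238.27063756 238.61700505] [278.95980708 166.9175129 ]
sad 0.075 -0.0245 [259.38251208 271.56964413] [232.84794505 151.28799566]
sad 0.075 0.0245 [272.65350592 263.27824377] [232.15248696 165.90969303]
```

```bash
python3 -m jog '[[0,[0,-0.3,-1.5],[0,0,0]],[0,[0,0,-2],[0,0,0]],[0,[0,0,-2],[0,0,0]],[0,[0,0,-2],[0,0,0]],[0,[0,0,-2],[0,0,0]],[0,[0,0,-1.5],[0,0,0]],[0,[0,0,0],[0,0,0]],[0,[0,0,0],[0,0,0]]]';
python3 - <<'E'
from h import *
st()
cv2.imwrite("pics/scene16.png",cams.capture("scene")[:,:,::-1])
cv2.imwrite("pics/top16.png",cams.capture("top")[:,:,::-1])
crop("pics/scene16.png","pics/s16.png",185,200,300,320,6)
crop("pics/top16.png","pics/t16.png",200,100,310,190,7)
o=manip.get_obs(); r=Rm(o['tcp_rot']).as_matrix(); g=o['eef_pos']+.054*r[:,1]
for s in(-.1,.1): print(s,proj("scene",g-s*r[:,0]),proj("top",g-s*r[:,0]))
E
```

```text
time: 21.0
eef_pos: [0.6386, -0.0101, 0.156]
tcp_rot: [-0.491, 0.491, -0.509, 0.509]
contact_force: [0.3, 0.0, -1.4]
grip_width: 0.0134
t 21.0 q [-0.089  0.679  1.518  0.     0.943 -0.053] tcp [ 0.6386 -0.0101  0.156 ] y [ 0.001  0.    -1.   ] z [ 0.999 -0.035  0.001] grasp [ 0.6386 -0.0101  0.102 ] F [ 0.3  0.  -1.4] w 0.0134
-0.1 [225.3767254  227.47828966] [287.02482207 155.50639413]
0.1 [271.86320177 260.7180355 ] [222.99928098 154.0823965 ]
```

View pics/s16.png

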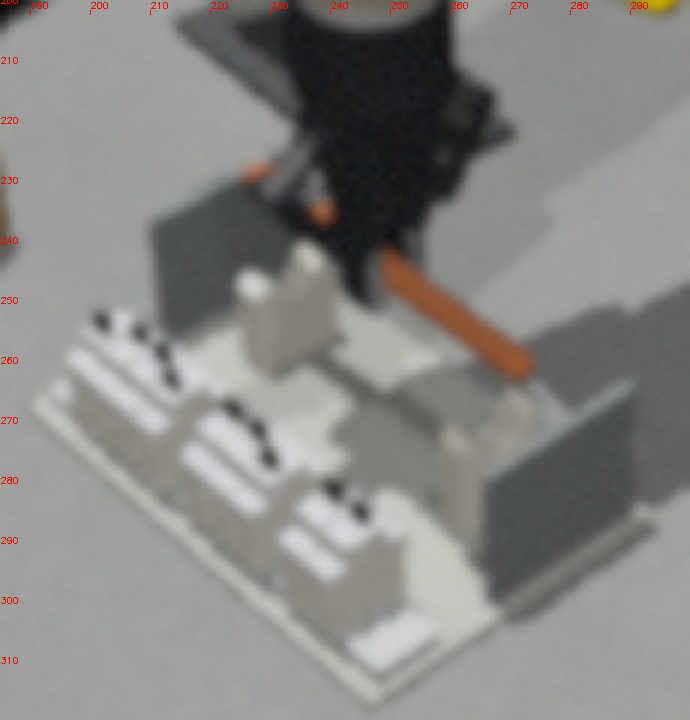

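View pics/t16.png

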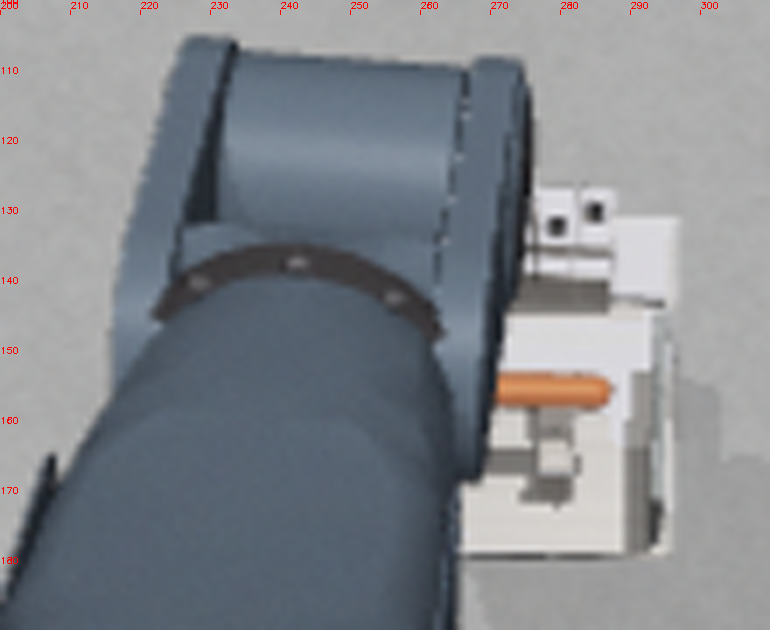

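```bash
python3 -m jog '[[0,[-0.05,0.05,-1],[0,0,0]],[0,[0,0,-1.2],[0,0,0]],[0,[0,0,-1],[0,0,0]],[0,[0,0,-0.4],[0,0,0]],[0,[0,0,0],[0,0,0]],[0,[0,0,0],[0,0,0]]]'; python3 -m jog '[[0,[0,0,-0.3],[0,0,0]],[0,[0,0,0],[0,0,0]],[0,[0,0,0],[0,0,0]]]';python3 -m jog '[[0,[0,0,-0.3],[0,0,0]],[0,[0,0,0],[0,0,0]],[0,[0,0,0],[0,0,0]]]'
python3 - <<'E'
from h import *
st(); print(manip.get_obs()['wrist_torque'])
E
```

```text
time: 21.7
eef_pos: [0.6381, -0.0093, 0.1198]
tcp_rot: [-0.491, 0.491, -0.508, 0.509]
contact_force: [-0.5, -0.4, -1.5]
grip_width: 0.0138
time: 22.0
eef_pos: [0.638, -0.0092, 0.1169]
tcp_rot: [-0.491, 0.491, -0.508, 0.509]
contact_force: [0.0, -0.1, -2.4]
grip_width: 0.0133
time: 22.3
eef_pos: [0.6379, -0.0092, 0.1136]
tcp_rot: [-0.491, 0.491, -0.509, 0.509]
contact_force: [-0.3, -0.0, -2.7]
grip_width: 0.0133
t 22.3 q [-0.087  0.738  1.534  0.     0.87  -0.053] tcp [ 0.6379 -0.0092  0.1136] y [ 0.  0. -1.] z [ 0.999 -0.035  0.   ] grasp [ 0.638  -0.0092  0.0596] F [-0.3 -0.  -2.7] w 0.0133
[ 0.00489277 -0.01195936 -0.01157373]
```

Grasp at 59.6 mm, still free. I'm checking the picture before the last few millimetres.

```bash
python3 -m jog '[[0,[0,0,-0.2],[0,0,0]],[0,[0,0,0],[0,0,0]],[0,[0,0,0],[0,0,0]]]'; python3 -m jog '[[0,[0,0,-0.2],[0,0,0]],[0,[0,0,0],[0,0,0]],[0,[0,0,0],[0,0,0]]]'
python3 - <<'E'
from h import *
st(); print(manip.get_obs()['wrist_torque'])
cv2.imwrite("pics/scene17.png",cams.capture("scene")[:,:,::-1])
cv2.imwrite("pics/top17.png",cams.capture("top")[:,:,::-1])
crop("pics/scene17.png","pics/s17.png",185,200,300,320,6)
crop("pics/top17.png","pics/t17.png",200,100,310,190,7)
E
```

```text
time: 22.6
eef_pos: [0.638, -0.0092, 0.1117]
tcp_rot: [-0.491, 0.491, -0.508, 0.509]
contact_force: [0.1, 0.1, -2.5]
grip_width: 0.0136
time: 22.9
eef_pos: [0.6386, -0.0093, 0.1102]
tcp_rot: [-0.492, 0.491, -0.508, 0.509]
contact_force: [3.9, -0.7, 1.6]
grip_width: 0.0138
t 22.9 q [-0.087  0.743  1.534  0.     0.862 -0.053] tcp [ 0.6386 -0.0093  0.1102] y [ 0.003 -0.    -1.   ] z [ 0.999 -0.035  0.003] grasp [ 0.6388 -0.0093  0.0562] F [ 3.9 -0.7  1.6] w 0.0138
[ 0.04251032 -0.53509275 -0.07374774]
```

View pics/s17.png

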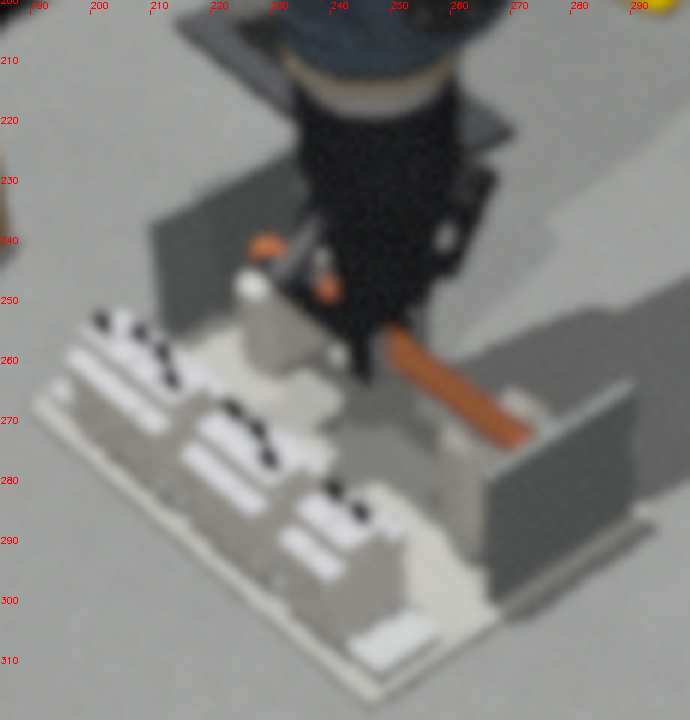

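View pics/t17.png

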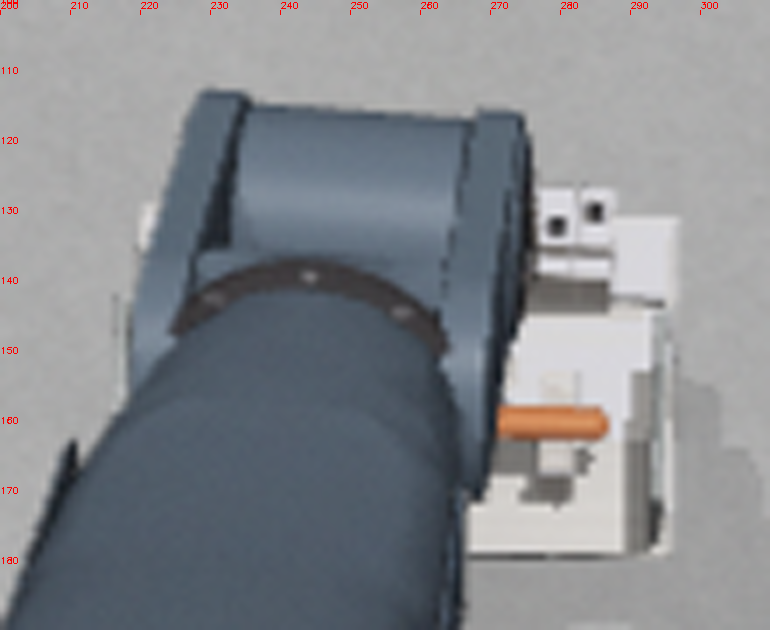

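```bash
python3 -m jog '[[0,[0.15,0,0],[0,0,0]],[0,[0,0,0],[0,0,0]],[0,[0,0,0],[0,0,0]]]'; python3 -m jog '[[0,[0.05,0,-0.1],[0,0,0]],[0,[0,0,0],[0,0,0]],[0,[0,0,0],[0,0,0]]]'
python3 - <<'E'
from h import *
st(); print(manip.get_obs()['wrist_torque'])
E
```

```text
time: 23.3
eef_pos: [0.6394, -0.0092, 0.1097]
tcp_rot: [-0.491, 0.491, -0.509, 0.509]
contact_force: [1.5, -0.2, 1.9]
grip_width: 0.0139
time: 23.6
eef_pos: [0.6401, -0.0092, 0.1088]
tcp_rot: [-0.491, 0.491, -0.508, 0.509]
contact_force: [1.4, 0.9, 3.2]
grip_width: 0.0138
t 23.6 q [-0.087  0.748  1.528  0.     0.864 -0.052] tcp [ 0.6401 -0.0092  0.1088] y [ 0.001  0.    -1.   ] z [ 0.999 -0.035  0.001] grasp [ 0.6401 -0.0092  0.0548] F [1.4 0.9 3.2] w 0.0138
[ 0.01642989 -0.2649721  -0.17938121]
```

```bash
python3 -m jog '[[0,[0.1,0,-0.1],[0,0,0]],[0,[0,0,0],[0,0,0]],[0,[0,0,0],[0,0,0]]]'
python3 - <<'E'
from h import *
st(); print(manip.get_obs()['wrist_torque'])
cv2.imwrite("pics/scene18.png",cams.capture("scene")[:,:,::-1])
crop("pics/scene18.png","pics/s18.png",185,200,300,320,6)
E
```

```text
time: 23.9
eef_pos: [0.6404, -0.0092, 0.1087]
tcp_rot: [0.491, -0.492, 0.509, -0.508]
contact_force: [-8.0, -0.2, 16.3]
grip_width: 0.0133
t 23.9 q [-0.087  0.749  1.526 -0.     0.867 -0.052] tcp [ 0.6404 -0.0092  0.1087] y [-0.001  0.    -1.   ] z [ 0.999 -0.035 -0.001] grasp [ 0.6404 -0.0092  0.0547] F [-8.  -0.2 16.3] w 0.0133
[ 0.03115791  1.19687268 -0.06524487]
```

View pics/s18.png

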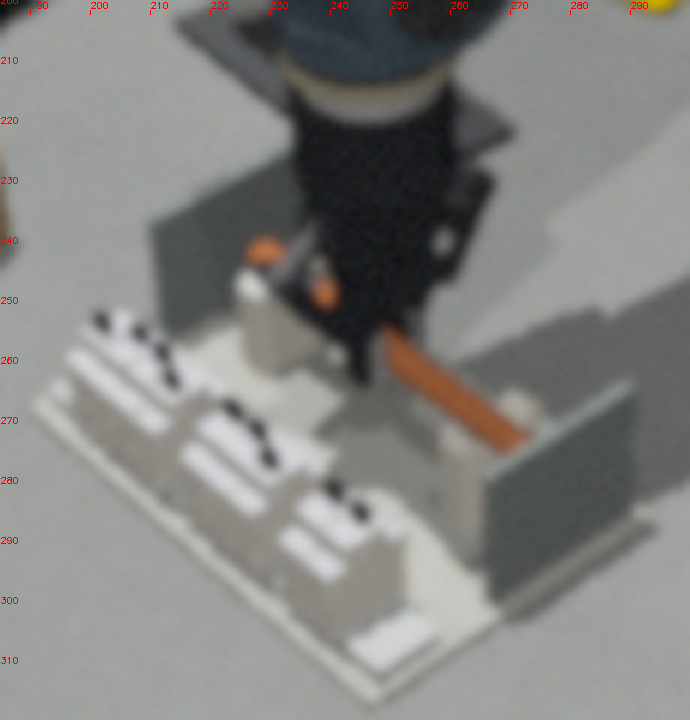

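```bash
python3 -m jog '[[0,[-0.07,0,0.05],[0,0,0]],[0,[0,0,0],[0,0,0]],[0.3,[0,0,0],[0,0,0]],[0.5,[0,0,0],[0,0,0]],[0.7,[0,0,0],[0,0,0]],[0.7,[0,0,0],[0,0,0]],[0.7,[0,0,0],[0,0,0]]]'
python3 -m jog '[[0.7,[0,0,0.5],[0,0,0]],[0.7,[0,0,1.5],[0,0,0]],[0.7,[0,0,2],[0,0,0]],[0.7,[0,0,3],[0,0,0]],[0.7,[0,0,3],[0,0,0]],[0.7,[0,0,4],[0,0,0]],[0.7,[-2,0,4],[0,0,0]],[0.7,[-3,-4,3],[0,0,0]],[0.7,[-2,-4,0],[0,0,0]],[0.7,[-2,-4,0],[0,0,0]],[0.7,[-2,-4,0],[0,0,0]],[0.7,[-2,-4,0],[0,0,0]],[0.7,[-2,-4,0],[0,0,0]],[0.7,[0,0,0],[0,0,0]]]'
python3 - <<'E'
from h import *
st()
cv2.imwrite("pics/scene19.png",cams.capture("scene")[:,:,::-1])
cv2.imwrite("pics/top19.png",cams.capture("top")[:,:,::-1])
crop("pics/scene19.png","pics/s19.png",185,200,300,320,6)
crop("pics/top19.png","pics/t19.png",205,115,305,185,7)
E
```

```text
time: 24.65
eef_pos: [0.6402, -0.0092, 0.1081]
tcp_rot: [-0.491, 0.491, -0.509, 0.509]
contact_force: [-0.1, -0.2, 0.2]
grip_width: 0.0599
time: 26.05
eef_pos: [0.4925, -0.2472, 0.3154]
tcp_rot: [-0.49, 0.49, -0.509, 0.51]
contact_force: [0.0, 0.8, -0.2]
grip_width: 0.0596
t 26.05 q [-5.490e-01  3.400e-01  1.637e+00 -1.000e-03  1.162e+00 -5.100e-01] tcp [ 0.4925 -0.2472  0.3154] y [ 0.001 -0.002 -1.   ] z [ 0.999 -0.039  0.002] grasp [ 0.4926 -0.2473  0.2614] F [ 0.   0.8 -0.2] w 0.0596
```

View pics/s19.png

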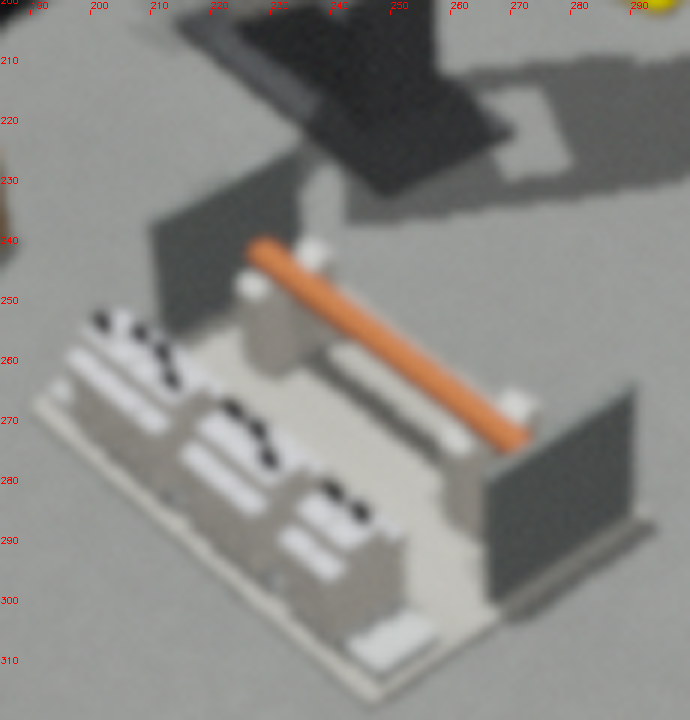

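View pics/t19.png

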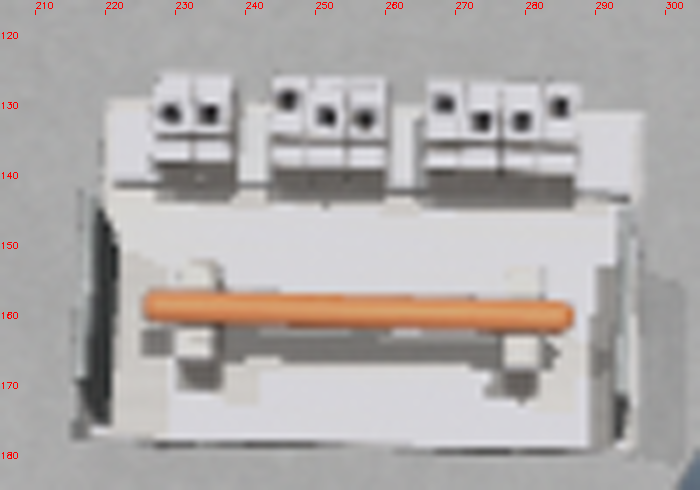

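View pics/top19.png

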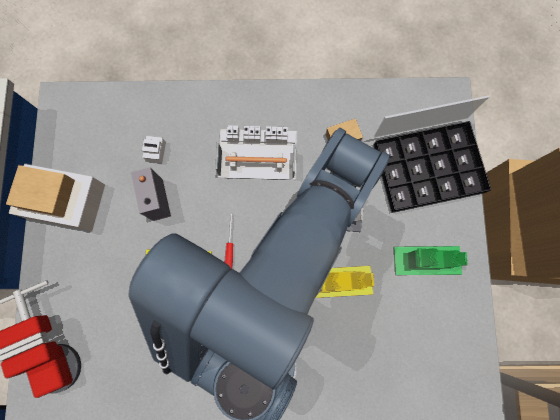

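View pics/scene19.png

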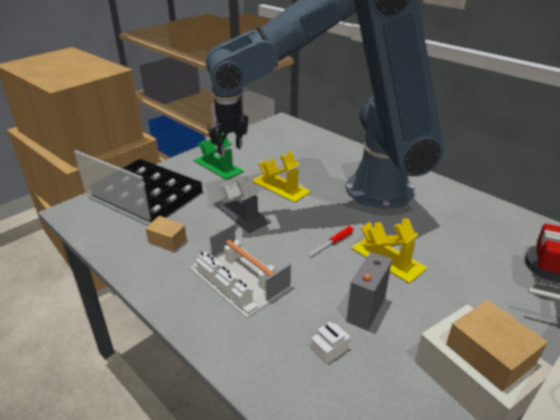

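The top view shows the bar ends at columns 225 and 287, with the saddles at 233 and 279. The overhangs are equal, so the bar is centred to about 1 mm. In the scene view it lies in both grooves, the gripper is clear, and nothing else has moved.

```bash
python3 -m jog '[[0.7,[0,0,0],[0,0,0]],[0.7,[0,0,0],[0,0,0]],[0.7,[0,0,0],[0,0,0]]]'; python3 -c "
from rig import manip
print(manip.job_done())"
```

```text
time: 26.45
eef_pos: [0.495, -0.2427, 0.3141]
tcp_rot: [-0.492, 0.491, -0.508, 0.508]
contact_force: [-0.4, 0.1, -0.1]
grip_width: 0.0601
the job is handed in; nothing more can be done
None
```

The long earth bar is in both saddles of the sub-plate, about centred between the cheeks, and I handed the job in at about 26.5 s of the 61 s.

- **Rack:** I gripped the bar about 27 mm from its upper end and drew it straight up out of its hole.
- **Sloping stand:** I tilted the bar to 35° and lowered it into both V-blocks. I slid it down until it pushed back from the stop with about 20 N, then let go. The pictures after release showed it lying in both grooves with its lower end at the stop.
- **Sub-plate:** I took the bar again across its middle, levelled it and lowered it into the saddles. It bottomed out at 54.7 mm, against the 55 mm wanted. The upward force had risen to about 16 N with almost no tipping moment, so it was bearing on both saddles, and only then did I let go.

**Last checks:** in the final top view the bar stands out 7.9 and 7.7 pixels past the two saddle centres, so it is centred to about 1 mm. The gripper was clear, with no load on it. In the pictures the short bar, screwdriver, carton and loose breaker looked unmoved. The arm partly covered the carton and the screwdriver in the last top view, but the scene camera showed both in place.

**Disagreements:** my camera positions were about 3 mm off sideways at the stand and 2 mm off at the saddles. I corrected both by feeling the contact forces. The two cameras also disagreed with each other by a few millimetres. No check failed.

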